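# Hang a parts bin on the bench rack and fill it with dowels

### The job

Hook the empty grey parts bin onto the steel rail under the rack's shelf - the bins go on through the gap in the wooden keeper strip - and slide it along until it hangs level and centred below the label that has no bin yet. Then put both loose square wooden dowels into the hanging bin. Leave the other things on the bench where they are.

Things in the scene. Friction and masses are not known exactly. Their poses are not given: they have to be found in the camera images.
- rack: Fixed bench rack: plywood back board 400 mm wide, 262 mm high, with a shelf above and a steel rail. Origin on the bench straight below the rail's middle; x points to the board (away from the robot), y along the rail, z up. Board front at x = +24 mm. The wooden keeper strips above the rail leave a gap in the middle; bins go on and off only there.
- rail_gap (a point): Middle of the gap, on the axis of the rail: a round steel rod, 10 mm diameter, along the rack's y at x = 0, z = 115 mm, from y = -183 to +183 mm. Keeper strips (x = -4 to +24, z = 131 to 147 mm) run above it from 55 to 192 mm either side of this point; under them a hung bin can rise only 8 mm.
- shelf_edge (a point): Middle of the shelf's front lower edge: at x = -70 mm, z = 262 mm in the rack's frame. The shelf is 18 mm thick and 412 mm wide and covers all behind this edge, so the rail is reached only from the front with a tilted tool. A steel bracket carries it at each end (172 to 194 mm from the middle, x > -57 mm). A bottle, jar and tin stand on it.
- batten (a point): Middle of the front face of the wooden bumper batten on the board below the rail: x = -9.5 mm, z = 48 to 82 mm in the rack's frame. The bin's back wall leans on it, so a hung bin hangs level; it is also a stop for the bin's back wall when the bin is brought up to the rail.
- label: The label without a bin: 58 x 16 mm steel holder with blank paper on the shelf's front edge, 100 to 127 mm left or right of the rack's middle. Origin at its centre; axes as the rack's. On the other side of the gap a like label has a bin of screws hanging below it (fixed, same size as the empty bin).
- bin: Empty open grey plastic bin, loose, 0.14 kg: 62 mm wide (y), 96 deep (x), walls 3. Back wall (x = +48) 64 mm high, front wall 40; sides 64 high from x = -8 to the back, sloping to 40 at the front. Origin at the centre of its underside, z up, hook at +x. Properly hung its origin is at x = -57.5, z = 50 mm in the rack's frame, axes along the rack's.
- bin_hook (a point): Middle of the gap of the bin's steel hook strap, under its bridge (bin frame x = 57.5, y = 0, z = 70 mm). Strap 40 mm wide (y), bridge 3 mm thick, gap x = 51 to 64 mm, then a 3 mm lip down to z = 55 mm, flaring backward to x = 72, z = 50 mm. Hung, the bridge rests on the rail with the lip behind it. To pass the lip over the rail hold the bin 20 mm or more higher.
- dowel_0: Square beech dowel 10 x 70 x 10 mm (x, y, z), 0.02 kg, lying on the bench; long axis y, origin at the centre of its underside.
- dowel_1: The second, like dowel_0.
- offcut_b: Bystander: oak offcut 30 x 60 x 26 mm, origin at the centre of its underside.
- sanding_block: Bystander: cork sanding block 54 x 92 x 29 mm, origin at the centre of its underside.
- tape_measure: Bystander: tape measure standing on edge, 32 x 77 x 62 mm, origin at the centre of its underside.
- chisel_9: Bystander: bench chisel with wooden handle, 28 x 237 x 28 mm, lying along its y in front of the rack; origin at the centre of its underside.
- pencil: Bystander: dark pencil 8 x 162 x 7 mm lying on the bench; origin at the centre of its underside, long axis y.
- rubber_mallet: Bystander: small rubber mallet 80 x 124 x 45 mm lying on its side; origin at the centre of its underside.

How it is judged:
On the way, in this order (a step that is already met when the one before it is completed fails the run):
1. the bin is hooked on the rail, level and square to it (x of bin in the frame of rack between -0.066 and -0.05 m and z of bin in the frame of rack between 0.043 and 0.056 m and angle between bin's own z axis and vertical below 0.12 rad and angle between the y axis of bin and the y axis of rack, either way round below 0.12 rad), for 0.2 s.
2. the hooked bin is centred below the free label (all of step 1 and y of bin in the frame of label between -0.012 and 0.012 m), for 0.2 s.
3. both dowels lie in the hanging bin (all of step 2 and x of dowel_0 in the frame of bin between -0.046 and 0.046 m and y of dowel_0 in the frame of bin between -0.029 and 0.029 m and z of dowel_0 in the frame of bin between -0.004 and 0.045 m and x of dowel_1 in the frame of bin between -0.046 and 0.046 m and y of dowel_1 in the frame of bin between -0.029 and 0.029 m and z of dowel_1 in the frame of bin between -0.004 and 0.045 m), for 0.2 s.
At the end, for the whole second after the job is handed in: The bin hangs on the rail by its hook (origin within about 8 mm of its hung place in depth and 7 mm in height, upright and square to the rail within 7 degrees), centred below the free label within 12 mm; both dowels lie inside it; all at rest (all of step 3 and linear speed of each of bin, dowel_0, dowel_1 below 0.02 m/s); the robot touches nothing.
It fails at once if a bystander on the bench is moved more than 40 mm (distance of any of offcut_b, sanding_block, tape_measure, chisel_9, pencil, rubber_mallet from where it was at the start of the episode above 0.04 m).
It also fails if it takes over 72 s, if anything falls off the work surface, if the arm or the gripper's body presses on something with over 40 N, if the wrist force passes 120 N, or if a joint passes its speed limit or range.

### The arm

A 6-joint arm with a two-finger parallel gripper is mounted at the origin on a cart in front of the work surface, level with it; the furniture and walls round the work are solid. World frame = base frame: x ahead of the robot, y to its left, z up, the work surface at z = 0. Lengths are in m, angles in rad, forces in N, time in s.
With the tool pointing down it reaches from about 0.35 to 0.975 m from the base axis. Payload 4.9 kg.
Tool frame: the origin (TCP) lies at the very end of the fingers, on their centre line; the grasp point (between the pads) lies manip.grip_point_offset behind it (manip.grip_point_offset is the distance from the TCP to the grasp point, in m); z points along the fingers, y is the line along which they close (so a half turn about z gives the same grasp; the last joint's range is limited). The gripper opens to 85 mm and grips with 20 to 120 N. Pads are 22 mm wide; open, the fingers measure 114 mm over their backs; the gripper's body (76 mm by 85 mm) begins 54 mm behind the grasp point. The pads swing forward as they close: fully open they stand 13 mm farther back than shut.
Start: joints at [-1.291, 0.053, 1.613, -0, 1.476, -0.119], TCP at [0.243, -0.576, 0.231] pointing down, gripper open.
Joint ranges: [-3.01, 3.01], [-1.01, 2.22], [0.06, 2.58], [-1.02, 4.17], [0.09, 2.62], [-3.14, 3.14]. Speed limits (rad/s): [2.57, 2.57, 3.14, 3.14, 3.14, 3.14].

### API

Orientations are given as a unit quaternion [w, x, y, z].
In Python, from plant import manip gives the robot as it stands.
- The arm moves only by the shell command python3 -m crank 'ROWS' [OPENING]. ROWS is JSON, a list of rows, each an object of numbers: "x", "y", "z": the shift along the tool's x, y, z in cm; "turn": the turn about the tool's z in rad. In form: [{"x": .., "y": .., "z": .., "turn": ..}, ...]. A call has 1 to 5 rows; each row shifts and turns the commanded pose from where the row before left it, along the tool's axes as they then stand; what a row does not reach is not made up. A row lasts 1/10 s, in which the tool goes at most 50 mm and 8.59 degrees, less where a joint would pass 70% of its speed; a pose out of reach is approached as far as the arm can. A call with a gripper value outside its range is refused whole. OPENING is the opening in per cent of the stroke, from 0 (shut) to 100 (fully open), set as the call begins (- or left out, the last holds). The fingers move at their own pace and stop on an object; the grip force is fixed at half the most. Time passes only in rows, so rows that do not move let the fingers close. It gives the time, the measured TCP pose, the force, the opening and the grip force at its end, in the units of the state.
- manip.state(): the state, without advancing time (a new reading comes with each control period).
- manip.grab_frame(name): name is "scene" or "top" or "wrist"; returns (picture, depth): 400x640x3 uint8, red, green, blue; 400x640 float32, m along the optical axis (not along the pixel's ray), 0 where there is no reading.
- manip.camera_model(name): a dict with "mtx" (3x3 intrinsics, pixels), "k1" (the pictures are not rectified: a ray, as slopes to the right and down, at radius r is drawn at 1 + k1 r^2 times it, then the intrinsics apply), "world_to_cam" (4x4, takes a point from world to camera coordinates). Camera axes: x right, y down, z forward; pixel columns grow to the right and rows downward; lengths in m; the calibration is good to about 2 mm. A picture is of the moment at which its call begins: read the wrist's pose just before it. camera_model takes no time and is no camera call; for the wrist camera it gives the pose at the moment of the call.
- manip.job_done(): hands the job in; it is judged then, once.
The state is a dict: "time": time; "joint_pos": joint angles; "joint_vel": joint speeds; "joint_efforts": joint torques, N m; "tool_pos": TCP position; "tool_rot": TCP orientation; "contact_force": force on the tool from outside, world axes, zero at the start; "ft_torque": the same for the moment, N m; "gripper_width": opening from 0.0 (shut) to 1.0 (fully open); "grasp_force": force on a finger pad.
Only numpy, scipy, OpenCV 4.12 (cv2) and the standard library are available. Lean on these libraries where they do the work, as an engineer would, in place of code of your own. Each camera call takes 0.05 s, during which the arm holds its last target. There are 200 camera calls.

## Working session

There is one attempt and no reset: what is moved stays moved. The work goes in short steps, Python scripts to look and compute and a shell command to move; the robot and the scene stay as the last step left them, time stands still between calls to the robot, and variables do not carry over. Pictures are saved under pics/ and viewed, at most 10 in all, crops included, and the job is handed in when it is done.

```bash
ls; mkdir -p pics; cat > h.py <<'E'
import numpy as np, cv2
from plant import manip
from scipy.spatial.transform import Rotation as R
def rot(q): return R.from_quat([q[1],q[2],q[3],q[0]]).as_matrix()
def pts(cam,d,uv):
    """pixels+depth -> world"""
    uv=np.atleast_2d(uv).astype(float)
    x=ray(cam,uv); z=np.array([d[int(v),int(u)] for u,v in uv])
    P=np.c_[x*z[:,None],z,np.ones(len(z))]
    return (np.linalg.inv(cam["world_to_cam"])@P.T).T[:,:3]
def ray(cam,uv):
    K=np.array(cam["mtx"]); n=(np.atleast_2d(uv)-K[:2,2])/[K[0,0],K[1,1]]
    x=n.copy()
    for _ in range(20): x=n/(1+cam["k1"]*(x**2).sum(1,keepdims=True))
    return x
def plane(cam,uv,z):
    x=ray(cam,uv); T=np.linalg.inv(cam["world_to_cam"])
    d=np.c_[x,np.ones(len(x))]@T[:3,:3].T; o=T[:3,3]
    return o+d*((z-o[2])/d[:,2:3])
def cloud(cam,d):
    v,u=np.mgrid[0:400,0:640]; uv=np.c_[u.ravel(),v.ravel()].astype(float)
    x=ray(cam,uv); z=d.ravel()
    P=np.c_[x*z[:,None],z,np.ones(len(z))]
    return (P@np.linalg.inv(cam["world_to_cam"]).T)[:,:3].reshape(400,640,3)
def pr(): 
    s=manip.state(); print(s["time"],np.round(s["tool_pos"],4),np.round(s["tool_rot"],4),np.round(s["contact_force"],1),s["gripper_width"],s["grasp_force"])
    print(np.round(rot(s["tool_rot"]),3))
E
python3 - <<'E'
from h import *
pr(); print(manip.grip_point_offset)
for n in("scene","top"):
    p,d=manip.grab_frame(n); c=manip.camera_model(n); print(n,c["k1"],np.round(np.linalg.inv(c["world_to_cam"]),3).tolist())
    np.savez(n+".npz",p=p,d=d,**{k:np.array(v) for k,v in c.items()})
    cv2.imwrite(f"pics/{n}0.png",p[:,:,::-1])
E
```

```text
pics
0.0 [ 0.2425 -0.5753  0.2301] [-1.000e-03  9.802e-01  1.981e-01 -1.000e-04] [-0.2 -0.3  0.8] 1.0006646801610641 0.0
[[ 0.922  0.388 -0.001]
 [ 0.388 -0.922  0.002]
 [ 0.    -0.002 -1.   ]]
0.0187
scene 0.016213843685103025 [[-0.846, -0.233, 0.48, -0.073], [-0.533, 0.403, -0.744, 1.031], [-0.02, -0.885, -0.465, 0.806], [0.0, 0.0, 0.0, 1.0]]
top -0.05681851254646271 [[-0.006, -0.996, 0.084, 0.472], [-1.0, 0.006, 0.001, 0.034], [-0.001, -0.084, -0.996, 1.743], [0.0, 0.0, 0.0, 1.0]]
```

View pics/scene0.png

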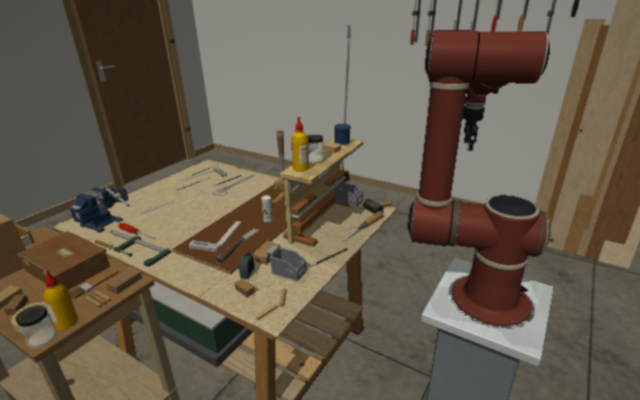

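View pics/top0.png

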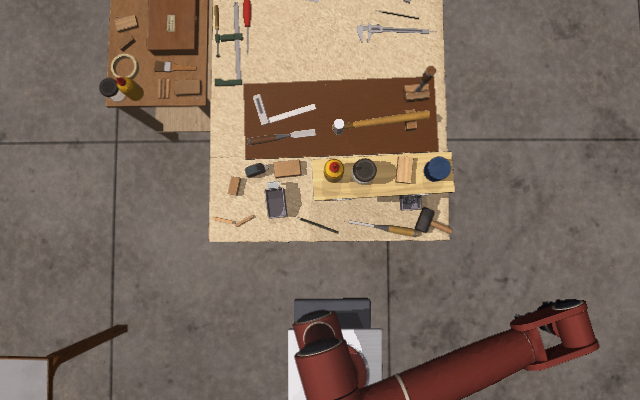

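The scene view shows the bin on the bench at about (288,262). In the top view the bin is at (276,200) with its hook end up, the dowels are at (224,220) and (244,220), and the shelf spans (313..455, 155..200). The fixed bin hangs at (411,202), so the free label is on the left (+y).

```bash
python3 - <<'E'
from h import *
f=np.load("top.npz"); c={k:f[k] for k in("mtx","k1","world_to_cam")}; C=cloud(c,f["d"]); z=C[...,2]
hsv=cv2.cvtColor(f["p"],cv2.COLOR_RGB2HSV)
print("bench z",np.median(z[225:235,300:320]), c["mtx"][0,0])
def info(n,m):
    P=C[m]; 
    r=cv2.minAreaRect(P[:,:2].astype(np.float32)*1000)
    print(n,len(P),np.round(P.mean(0),4),np.round(np.percentile(P[:,2],[5,50,95]),3),[np.round(a,1) for a in r], cv2.boxPoints(r).round().tolist())
m=(z>.255)&(z<.30)&(C[...,0]<1)
m[:, :300]=0; m[:,470:]=0; m[:140]=0;m[215:]=0
info("shelf",m)
b=np.zeros_like(m); b[180:222,260:292]=1
info("bin",b&(z>.03)&(z<.09))
info("bridge",b&(z>.060)&(z<.09))
for n,(r0,r1,c0,c1) in dict(d0=(212,228,208,237),d1=(210,228,233,258)).items():
    b=np.zeros_like(m); b[r0:r1,c0:c1]=1
    info(n,b&(z>.006)&(z<.02))
    info(n+"col",b&(hsv[...,1]>105))
for n,(r0,r1,c0,c1) in dict(pencil=(214,236,296,342),chisel=(216,240,342,416)).items():
    b=np.zeros_like(m); b[r0:r1,c0:c1]=1; info(n,b&(z<.05)&((z>.006)|(hsv[...,2]<90)))
for n,(r0,r1,c0,c1) in dict(tape=(158,180,243,270),sand=(155,182,271,304),off=(172,198,226,245)).items():
    b=np.zeros_like(m); b[r0:r1,c0:c1]=1; info(n,b&(z>.015))
cv2.imwrite("pics/crop.png",cv2.resize(f["p"][145:245,205:365,::-1],None,fx=5,fy=5,interpolation=cv2.INTER_CUBIC))
E
```

```text
bench z -0.0023706619173941013 505.08881136740257
shelf 4220 [ 0.6329 -0.1356  0.2798] [0.274 0.279 0.288] [array([ 639.8, -139.1]), array([124.1, 413.4]), np.float64(3.1)] [[567.0, 64.0], [589.0, -349.0], [713.0, -342.0], [691.0, 71.0]]
bin 235 [0.6008 0.2015 0.0589] [0.036 0.062 0.076] [array([589.5, 199.5]), array([120.5,  63.2]), np.float64(6.2)] [[526.0, 224.0], [533.0, 161.0], [653.0, 175.0], [646.0, 237.0]]
bridge 127 [0.6199 0.2015 0.0697] [0.062 0.07  0.078] [array([599.9, 200.7]), array([89.2, 63.3]), np.float64(5.7)] [[552.0, 228.0], [559.0, 165.0], [647.0, 174.0], [641.0, 237.0]]
d0 59 [0.5198 0.3806 0.0103] [0.007 0.01  0.017] [array([521.5, 377.8]), array([91.3, 29.2]), np.float64(75.1)] [[496.0, 337.0], [524.0, 330.0], [547.0, 418.0], [519.0, 426.0]]
d0col 59 [0.5194 0.3735 0.0382] [0.001 0.009 0.017] [array([492.6, 226.9]), array([386.5,  19.8]), np.float64(80.9)] [[452.0, 38.0], [472.0, 34.0], [533.0, 416.0], [513.0, 419.0]]
d1 55 [0.522  0.3085 0.0106] [0.007 0.01  0.018] [array([524.4, 306.6]), array([39.6, 78.8]), np.float64(11.6)] [[497.0, 341.0], [513.0, 264.0],
[... 426 characters left out ...]
0.0187] [0.007 0.02  0.03 ] [array([ 495.4, -151.4]), array([250.5,  68.7]), np.float64(87.4)] [[455.0, -275.0], [524.0, -278.0], [535.0, -28.0], [467.0, -25.0]]
tape 209 [0.6891 0.2675 0.0599] [0.02  0.056 0.066] [array([589.3, 180.1]), array([364.2,  86.6]), np.float64(37.7)] [[419.0, 103.0], [472.0, 34.0], [760.0, 257.0], [707.0, 326.0]]
sand 443 [0.6991 0.1613 0.034 ] [0.016 0.027 0.034] [array([607.5, 128. ]), array([310., 112.]), np.float64(14.7)] [[443.0, 143.0], [472.0, 34.0], [772.0, 113.0], [743.0, 221.0]]
off 162 [0.6368 0.3407 0.0455] [0.018 0.024 0.03 ] [array([573.4, 192.6]), array([370.7,  61.9]), np.float64(66.7)] [[472.0, 34.0], [529.0, 10.0], [675.0, 351.0], [618.0, 375.0]]
```

View pics/crop.png

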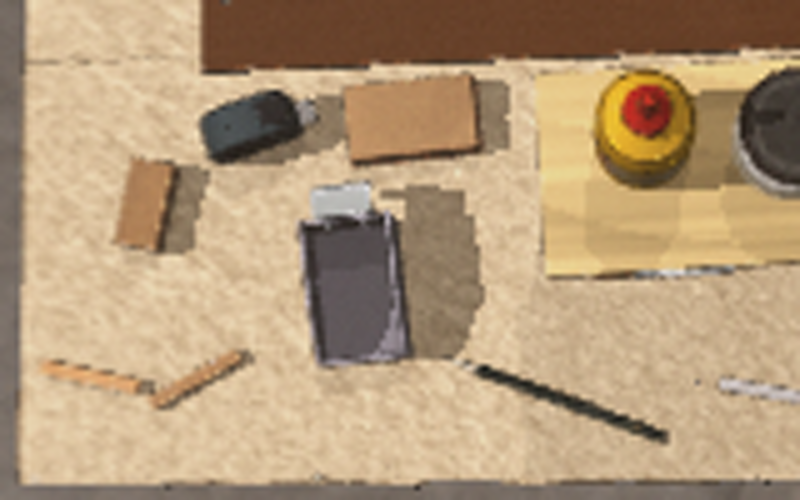

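The crop shows the bin with its hook at the top (crop 340,200). The dowels run crop (40,367)-(150,388) and (155,402)-(245,355), the tape and sanding block lie behind the bin, and the pencil lies to its right. The rows cannot tilt the tool directly. I'll move up in front of the rack and see whether reaching past the arm's limit tilts it.

```bash
python3 -m crank '[{"z":-5},{"z":-5},{"x":2.4,"y":-2.4,"z":-3.5},{"x":2.4,"y":-2.4,"z":-3.5},{"x":2.4,"y":-2.4,"z":-3.5}]' && python3 -m crank '[{"x":2.8,"y":-2.7,"z":-3},{"x":2.8,"y":-2.7,"z":-3},{"x":2.8,"y":-2.7,"z":-3},{"x":2.8,"y":-2.7,"z":-3},{"x":2.8,"y":-2.7,"z":-3}]' && python3 -m crank '[{"x":3.2,"y":-3.2,"z":-1.5},{"x":3.2,"y":-3.2,"z":-1.5},{"x":3.2,"y":-3.2,"z":-1.5},{"x":3.2,"y":-3.2,"z":-1.5},{"x":3.2,"y":-3.2,"z":-1.5}]'&& python3 -m crank '[{"x":3.2,"y":-3.2},{"x":3.2,"y":-3.2},{"turn":0.115},{"turn":0.115},{"turn":0.115}]'; python3 -c "
from h import *
pr(); print(np.round(manip.state()['joint_pos'],3))"
```

```text
0.1 [ 0.2425 -0.5754  0.2302] [-9.000e-04  9.802e-01  1.981e-01 -1.000e-04] [-0.6  0.3 -0.3] 1.003662803361463 0.0
[[ 0.922  0.388 -0.001]
 [ 0.388 -0.922  0.002]
 [ 0.    -0.002 -1.   ]]
[-1.291  0.053  1.614 -0.     1.476 -0.119]schema error: expected keys x, y, z, turn
```

```bash
python3 -m crank '[{"x":0,"y":0,"z":-5,"turn":0},{"x":0,"y":0,"z":-5,"turn":0},{"x":2.4,"y":-2.4,"z":-3.5,"turn":0},{"x":2.4,"y":-2.4,"z":-3.5,"turn":0},{"x":2.4,"y":-2.4,"z":-3.5,"turn":0}]' && python3 -m crank '[{"x":2.8,"y":-2.7,"z":-3,"turn":0},{"x":2.8,"y":-2.7,"z":-3,"turn":0},{"x":2.8,"y":-2.7,"z":-3,"turn":0},{"x":2.8,"y":-2.7,"z":-3,"turn":0},{"x":2.8,"y":-2.7,"z":-3,"turn":0}]' && python3 -m crank '[{"x":3.2,"y":-3.2,"z":-1.5,"turn":0},{"x":3.2,"y":-3.2,"z":-1.5,"turn":0},{"x":3.2,"y":-3.2,"z":-1.5,"turn":0},{"x":3.2,"y":-3.2,"z":-1.5,"turn":0},{"x":3.2,"y":-3.2,"z":-1.5,"turn":0}]'&& python3 -m crank '[{"x":3.2,"y":-3.2,"z":0,"turn":0},{"x":3.2,"y":-3.2,"z":0,"turn":0},{"x":0,"y":0,"z":0,"turn":0.115},{"x":0,"y":0,"z":0,"turn":0.115},{"x":0,"y":0,"z":0,"turn":0.115}]'; python3 -c "
from h import *
pr(); print(np.round(manip.state()['joint_pos'],3))"
```

```text
time: 0.6
tool_pos: [0.2812, -0.4804, 0.4371]
tool_rot: [-0.0, 0.98, 0.198, -0.0]
contact_force: [0.5, -1.0, 0.2]
gripper_width: 1.002
grasp_force: 0.0
time: 1.1
tool_pos: [0.3579, -0.3012, 0.5871]
tool_rot: [-0.0, 0.98, 0.198, -0.0]
contact_force: [1.2, 0.1, -0.3]
gripper_width: 1.004
grasp_force: 0.0
time: 1.6
tool_pos: [0.4432, -0.0914, 0.6616]
tool_rot: [-0.0, 0.98, 0.198, -0.0]
contact_force: [1.5, -0.1, 0.2]
gripper_width: 1.001
grasp_force: 0.0
time: 2.1
tool_pos: [0.4774, -0.0088, 0.6607]
tool_rot: [-0.0, 1.0, 0.025, -0.001]
contact_force: [-0.8, -0.4, 0.3]
gripper_width: 1.002
grasp_force: 0.0
2.1 [ 0.4774 -0.0088  0.6607] [-1.000e-04  9.997e-01  2.530e-02 -6.000e-04] [-0.8 -0.4  0.3] 1.0017100813414272 0.0
[[ 0.999  0.05  -0.001]
 [ 0.05  -0.999  0.   ]
 [-0.001 -0.    -1.   ]]
[-0.174 -0.181  1.12  -0.     2.203  1.346]
```

```bash
python3 -m crank '[{"x":0,"y":-4,"z":-2,"turn":0},{"x":0,"y":-4,"z":-2,"turn":0},{"x":0,"y":-3,"z":-3,"turn":0},{"x":0,"y":0,"z":-5,"turn":0},{"x":0,"y":0,"z":-5,"turn":0}]' && python3 -m crank '[{"x":0,"y":0,"z":-5,"turn":0},{"x":0,"y":0,"z":-5,"turn":0},{"x":0,"y":0,"z":-5,"turn":0},{"x":0,"y":0,"z":-5,"turn":0},{"x":0,"y":0,"z":-5,"turn":0}]'; python3 -c "
from h import *
pr(); print(np.round(manip.state()['joint_pos'],3))"
```

```text
time: 2.6
tool_pos: [0.4705, 0.1014, 0.8291]
tool_rot: [0.0, 1.0, 0.028, -0.001]
contact_force: [0.6, -0.2, 1.8]
gripper_width: 0.998
grasp_force: 0.0
time: 3.1
tool_pos: [0.4272, 0.0924, 0.913]
tool_rot: [-0.004, 0.997, 0.027, 0.073]
contact_force: [-0.0, -0.4, 0.7]
gripper_width: 1.002
grasp_force: 0.0
3.1 [0.4272 0.0924 0.913 ] [-0.0039  0.997   0.0268  0.073 ] [-0.  -0.4  0.7] 1.0020843165926876 0.0
[[ 0.988  0.054  0.145]
 [ 0.053 -0.999  0.012]
 [ 0.146 -0.004 -0.989]]
[0.038 0.181 0.196 0.012 2.619 1.567]
```

```bash
python3 -m crank '[{"x":-5,"y":0,"z":-2,"turn":0},{"x":-5,"y":0,"z":-2,"turn":0},{"x":-5,"y":0,"z":-2,"turn":0}]'; python3 -c "
from h import *
pr(); print(np.round(manip.state()['joint_pos'],3))"
```

```text
time: 3.4
tool_pos: [0.2812, 0.085, 0.9237]
tool_rot: [-0.004, 0.996, 0.027, 0.085]
contact_force: [-0.4, -0.4, 1.4]
gripper_width: 1.004
grasp_force: 0.0
3.4 [0.2812 0.085  0.9237] [-0.0039  0.996   0.0267  0.085 ] [-0.4 -0.4  1.4] 1.004470030084142 0.0
[[ 0.984  0.054  0.169]
 [ 0.052 -0.999  0.012]
 [ 0.17  -0.003 -0.986]]
[ 0.031 -0.15   0.502  0.014  2.619  1.561]
```

Tilt builds up when the arm is commanded beyond its limit, so I'll push further upward.

```bash
python3 -m crank '[{"x":-1,"y":0,"z":-5,"turn":0},{"x":-1,"y":0,"z":-5,"turn":0},{"x":-1,"y":0,"z":-5,"turn":0}]'; python3 -c "
from h import *
pr(); print(np.round(manip.state()['joint_pos'],3))"
```

```text
time: 3.7
tool_pos: [0.2424, 0.0888, 0.9585]
tool_rot: [-0.003, 0.99, 0.026, 0.139]
contact_force: [1.2, -0.3, -0.1]
gripper_width: 1.003
grasp_force: 0.0
3.7 [0.2424 0.0888 0.9585] [-0.003   0.99    0.026   0.1387] [ 1.2 -0.3 -0.1] 1.0025720267853433 0.0
[[ 0.96   0.052  0.274]
 [ 0.051 -0.999  0.013]
 [ 0.275  0.001 -0.962]]
[ 0.065 -0.164  0.408 -0.009  2.619  1.575]
```

```bash
python3 -m crank '[{"x":-1,"y":0,"z":-5,"turn":0},{"x":-1,"y":0,"z":-5,"turn":0},{"x":-1,"y":0,"z":-5,"turn":0}]'; python3 -c "
from h import *
pr(); print(np.round(manip.state()['joint_pos'],3))"
```

```text
time: 4.0
tool_pos: [0.1905, 0.0964, 0.9868]
tool_rot: [-0.001, 0.982, 0.025, 0.188]
contact_force: [0.3, 0.0, 0.3]
gripper_width: 1.0
grasp_force: 0.0
4.0 [0.1905 0.0964 0.9868] [-0.0013  0.9818  0.0251  0.1881] [0.3 0.  0.3] 0.9996602245461612 0.0
[[ 0.928  0.05   0.369]
 [ 0.049 -0.999  0.012]
 [ 0.369  0.007 -0.929]]
[ 0.196 -0.187  0.333 -0.121  2.619  1.6  ]
```

```bash
python3 -m crank '[{"x":0,"y":-0.5,"z":4.9,"turn":0},{"x":0,"y":-0.5,"z":4.9,"turn":0},{"x":0,"y":-0.5,"z":4.9,"turn":0},{"x":0,"y":-0.5,"z":4.9,"turn":0},{"x":0,"y":-0.5,"z":4.9,"turn":0}]' && python3 -m crank '[{"x":0,"y":-0.5,"z":4.9,"turn":0},{"x":0,"y":-0.5,"z":4.9,"turn":0},{"x":0,"y":-0.5,"z":4.9,"turn":0},{"x":0,"y":-0.5,"z":4.9,"turn":0},{"x":0,"y":-0.5,"z":4.9,"turn":0}]' && python3 -m crank '[{"x":0,"y":-0.5,"z":4.9,"turn":0},{"x":0,"y":-0.5,"z":4.9,"turn":0},{"x":0,"y":-0.5,"z":4.9,"turn":0},{"x":0,"y":-0.5,"z":4.9,"turn":0},{"x":0,"y":-0.5,"z":4.9,"turn":0}]'; python3 -c "
from h import *
pr(); print(np.round(manip.state()['joint_pos'],3))
c=manip.camera_model('wrist');p,d=manip.grab_frame('wrist')
np.savez('w1.npz',p=p,d=d,**{k:np.array(v) for k,v in c.items()})
cv2.imwrite('pics/w1.png',p[:,:,::-1])"
```

```text
time: 4.5
tool_pos: [0.2767, 0.1236, 0.7673]
tool_rot: [-0.001, 0.982, 0.026, 0.188]
contact_force: [-0.2, -0.7, 0.3]
gripper_width: 1.004
grasp_force: 0.0
time: 5.0
tool_pos: [0.3656, 0.1516, 0.5395]
tool_rot: [-0.001, 0.982, 0.026, 0.188]
contact_force: [-0.1, 0.3, -0.6]
gripper_width: 0.997
grasp_force: 0.0
time: 5.5
tool_pos: [0.4544, 0.1796, 0.3116]
tool_rot: [-0.001, 0.982, 0.026, 0.188]
contact_force: [0.8, 0.0, -0.9]
gripper_width: 1.003
grasp_force: 0.0
5.5 [0.4544 0.1796 0.3116] [-0.0011  0.9819  0.0263  0.1876] [ 0.8  0.  -0.9] 1.0029239175344127 0.0
[[ 0.928  0.052  0.368]
 [ 0.051 -0.999  0.012]
 [ 0.368  0.008 -0.93 ]]
[ 0.275 -0.572  2.028 -0.091  1.319  1.799]
```

View pics/w1.png

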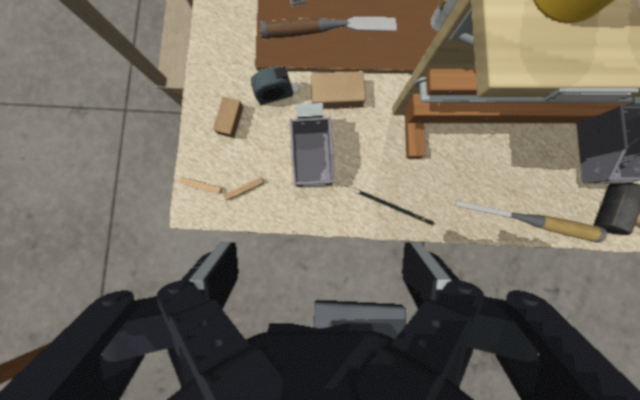

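The wrist view shows the bin at (312,150) with its hook at (310,110), and the dowels at (200,185) and (244,188). The rack's left bracket is at (430,55), with the shelf front edge around row 92.

```bash
python3 - <<'E'
from h import *
L=lambda n:(lambda f:({k:f[k] for k in("mtx","k1","world_to_cam")},f["p"],f["d"]))(np.load(n))
c,p,d=L("w1.npz"); C=cloud(c,d); z=C[...,2]
s=manip.state(); Rt=rot(s["tool_rot"]); T=np.linalg.inv(c["world_to_cam"])
print("cam in tool",np.round(Rt.T@(T[:3,3]-s["tool_pos"]),3), c["mtx"][0,0])
def rect(n,m):
    P=C[m]; r=cv2.minAreaRect(P[:,:2].astype(np.float32)*1000); print(n,m.sum(),np.round(r[0],1),np.round(r[1],1),round(r[2],1),cv2.boxPoints(r).round().tolist(),np.round(np.percentile(P[:,2],[3,50,97]),4))
def box(r0,r1,c0,c1):
    b=np.zeros(z.shape,bool); b[r0:r1,c0:c1]=1; return b
print("bench",np.median(z[215:225,230:300]))
rect("bin",box(95,190,283,342)&(z>.035)&(z<.09))
rect("strap",box(95,120,290,335)&(z>.062)&(z<.09))
hsv=cv2.cvtColor(p,cv2.COLOR_RGB2HSV)
for n,b in(("d0",box(172,198,172,223)),("d1",box(174,204,223,268))):
    m=b&(hsv[...,1]>95)&(hsv[...,2]>140)
    cs=max(cv2.findContours(m.astype(np.uint8),0,2)[0],key=cv2.contourArea); m2=np.zeros(m.shape,np.uint8); cv2.drawContours(m2,[cs],-1,1,-1)
    v,u=np.nonzero(m2); Q=plane(c,np.c_[u,v],.01); r=cv2.minAreaRect(Q[:,:2].astype(np.float32)*1000); print(n,len(u),np.round(r[0],1),np.round(r[1],1),round(r[2],1),np.round(Q.mean(0),4))
# shelf front edge: top surface points per column
m=box(20,110,470,640)&(z>.255)&(z<.30); rect("shelf",m)
E1=[]
for u in range(485,640,10):
    v=np.nonzero(m[:,u])[0]
    if len(v): E1.append(C[v.max(),u])
E1=np.array(E1); print(np.round(E1[::3],3).tolist()); k=np.polyfit(E1[:,1],E1[:,0],1); print("edge fit",k)
# label in top
c2,p2,d2=L("top.npz")
print("label top",np.round(plane(c2,np.array([[333.,199.5],[349,199]]),.271),4).tolist())
cv2.imwrite("pics/w1c.png",cv2.resize(p[60:180,400:560,::-1],None,fx=5,fy=5,interpolation=cv2.INTER_CUBIC)[:600])
E
```

```text
cam in tool [ 0.074  0.    -0.152] 276.82819292064227
bench -0.002636754922923923
bin 1206 [591.4 198. ] [116.2  63. ] 6.5 [[530.0, 223.0], [537.0, 160.0], [653.0, 173.0], [646.0, 236.0]] [0.0381 0.0635 0.0731]
strap 457 [638.3 201.7] [23.  60.4] 2.1 [[626.0, 231.0], [628.0, 171.0], [651.0, 172.0], [649.0, 232.0]] [0.0626 0.0718 0.0735]
d0 4 [518.7 348.4] [1.5 3.7] 68.4 [0.5189 0.3482 0.01  ]
d1 7 [530.6 293.6] [1.7 8.3] 3.1 [0.53   0.2932 0.01  ]
shelf 12982 [605.    2.1] [130.   64.3] 89.0 [[572.0, -62.0], [636.0, -63.0], [638.0, 67.0], [574.0, 68.0]] [0.2657 0.2789 0.2803]
[[0.574, 0.057, 0.264], [0.576, 0.033, 0.263], [0.574, 0.01, 0.264], [0.575, -0.013, 0.264], [0.577, -0.037, 0.264], [0.582, -0.061, 0.264]]
edge fit [-0.02614348  0.57597496]
label top [[0.5716, 0.0079, 0.271], [0.5728, -0.0389, 0.271]]
```

View pics/w1c.png

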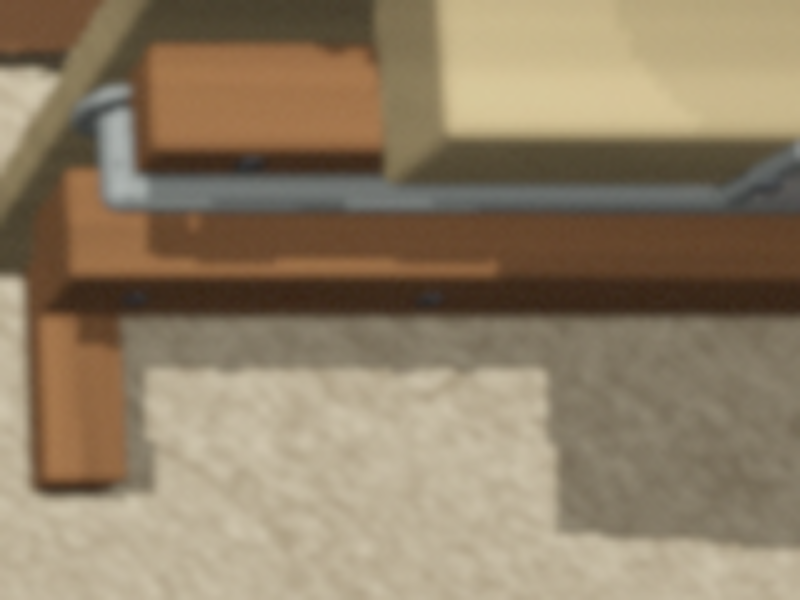

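The crop shows the rail at crop row 195 (starting x=100), the batten below it, and the shelf's front-left corner at about (440,140). The label isn't resolved here, so I'll look again after the grasp. I'll turn the tool half round so the camera clears the shelf, descending as it turns.

```bash
python3 -m crank '[{"x":0,"y":0,"z":1,"turn":-0.1496},{"x":0,"y":0,"z":1,"turn":-0.1496},{"x":0,"y":0,"z":1,"turn":-0.1496},{"x":0,"y":0,"z":1,"turn":-0.1496},{"x":0,"y":0,"z":1,"turn":-0.1496}]' >/dev/null&& python3 -m crank '[{"x":0,"y":0,"z":1,"turn":-0.1496},{"x":0,"y":0,"z":1,"turn":-0.1496},{"x":0,"y":0,"z":1,"turn":-0.1496},{"x":0,"y":0,"z":1,"turn":-0.1496},{"x":0,"y":0,"z":1,"turn":-0.1496}]' >/dev/null&& python3 -m crank '[{"x":0,"y":0,"z":1,"turn":-0.1496},{"x":0,"y":0,"z":1,"turn":-0.1496},{"x":0,"y":0,"z":1,"turn":-0.1496},{"x":0,"y":0,"z":1,"turn":-0.1496},{"x":0,"y":0,"z":1,"turn":-0.1496}]' >/dev/null&& python3 -m crank '[{"x":0,"y":0,"z":1,"turn":-0.1496},{"x":0,"y":0,"z":1,"turn":-0.1496},{"x":0,"y":0,"z":1,"turn":-0.1496},{"x":0,"y":0,"z":1,"turn":-0.1496},{"x":0,"y":0,"z":1,"turn":-0.1496}]' >/dev/null && python3 -m crank '[{"x":1.2,"y":1.2,"z":1.5,"turn":-0.1496},{"x":0,"y":0,"z":0,"turn":0}]'; python3 -c "
from h import *
pr(); print(np.round(manip.state()['joint_pos'],3))
c=manip.camera_model('wrist');p,d=manip.grab_frame('wrist')
np.savez('w2.npz',p=p,d=d,**{k:np.array(v) for k,v in c.items()})
p=p[::-1,::-1]
cv2.imwrite('pics/w2.png',p[:,:,::-1])"
```

```text
time: 7.75
tool_pos: [0.5214, 0.1954, 0.1074]
tool_rot: [0.185, -0.027, 0.982, 0.001]
contact_force: [-0.2, 0.1, 0.3]
gripper_width: 0.998
grasp_force: 0.0
7.75 [0.5214 0.1954 0.1074] [ 1.850e-01 -2.670e-02  9.824e-01  8.000e-04] [-0.2  0.1  0.3] 0.9979944044354029 0.0
[[-0.93  -0.053  0.363]
 [-0.052  0.999  0.011]
 [-0.364 -0.008 -0.932]]
[ 0.268 -0.215  2.113 -0.111  0.884 -1.302]
```

View pics/w2.png

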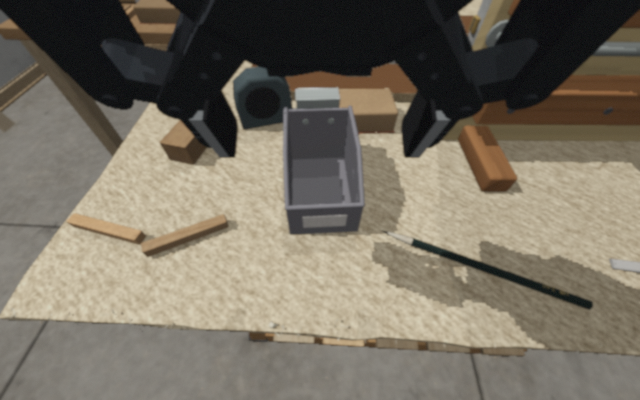

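The flipped wrist view shows the bin centred between the fingers (bin about (322,170), fingers at columns 225 and 420). The dowels run (70,220)-(142,237) and (145,247)-(227,221). I'll measure the dowels from this image while descending to grasp the bin.

```bash
python3 -m crank '[{"x":0,"y":0,"z":3,"turn":0},{"x":0,"y":0,"z":3,"turn":0},{"x":0,"y":0,"z":2.5,"turn":0},{"x":0,"y":0,"z":1.5,"turn":0},{"x":0,"y":0,"z":0,"turn":0}]' && python3 - <<'E'
from h import *
pr()
f=np.load("w2.npz"); c={k:f[k] for k in("mtx","k1","world_to_cam")}; p=f["p"]; C=cloud(c,f["d"]); z=C[...,2]
print("bench z",np.median(z[399-300:399-260,639-330:639-250]))
hsv=cv2.cvtColor(p,cv2.COLOR_RGB2HSV)
for n,(r0,r1,c0,c1) in dict(d0=(208,246,62,146),d1=(212,258,144,232)).items():
    b=np.zeros(z.shape,np.uint8); b[399-r1:399-r0,639-c1:639-c0]=1
    m=((b>0)&(hsv[...,1]>90)).astype(np.uint8)
    cs=max(cv2.findContours(m,0,2)[0],key=cv2.contourArea); m2=np.zeros_like(m); cv2.drawContours(m2,[cs],-1,1,-1)
    v,u=np.nonzero(m2); 
    Q=plane(c,np.c_[u,v],.006); r=cv2.minAreaRect(Q[:,:2].astype(np.float32)*1000); print(n,len(u),[np.round(a,1) for a in r],np.round(Q.mean(0),4), "long dir",np.round(np.linalg.svd((Q-Q.mean(0))[:,:2],full_matrices=False)[2][0],3))
# bin front-wall top corners (flipped view px)
uv=np.array([[288,207],[359,207]]);print("front rim",np.round(plane(c,[639,399]-uv,.04),4).tolist())
E
```

```text
time: 8.3
tool_pos: [0.5597, 0.1955, 0.0156]
tool_rot: [0.186, -0.025, 0.982, 0.001]
contact_force: [-0.6, -0.2, 1.1]
gripper_width: 1.0
grasp_force: 0.0
8.3 [0.5597 0.1955 0.0156] [ 0.1862 -0.0245  0.9822  0.001 ] [-0.6 -0.2  1.1] 1.0002595378694565 0.0
[[-0.929 -0.049  0.366]
 [-0.048  0.999  0.011]
 [-0.366 -0.007 -0.931]]
bench z -0.0016034700935234486
d0 890 [array([524.1, 378.1]), array([83. , 11.5]), np.float64(77.0)] [0.5242 0.38   0.006 ] long dir [-0.227 -0.974]
d1 1012 [array([522.5, 309. ]), array([14.4, 67.7]), np.float64(30.1)] [0.5224 0.3088 0.006 ] long dir [ 0.489 -0.872]
front rim [[0.5324, 0.2194, 0.04], [0.5356, 0.1643, 0.04]]
```

```bash
python3 -m crank '[{"x":0,"y":0,"z":0,"turn":0},{"x":0,"y":0,"z":0,"turn":0},{"x":0,"y":0,"z":0,"turn":0},{"x":0,"y":0,"z":0,"turn":0},{"x":0,"y":0,"z":0,"turn":0}]' 0; python3 -m crank '[{"x":0,"y":0,"z":0,"turn":0},{"x":0,"y":0,"z":0,"turn":0}]'
```

```text
time: 8.8
tool_pos: [0.5612, 0.1963, 0.0192]
tool_rot: [0.189, -0.026, 0.982, 0.002]
contact_force: [-1.7, -0.4, 5.9]
gripper_width: 0.716
grasp_force: 65.7
time: 9.0
tool_pos: [0.5612, 0.1963, 0.0193]
tool_rot: [0.189, -0.026, 0.982, 0.002]
contact_force: [-2.6, 0.4, 6.6]
gripper_width: 0.719
grasp_force: 65.7
```

```bash
python3 -m crank '[{"x":0.5,"y":0,"z":-2,"turn":0},{"x":1,"y":0,"z":-4.4,"turn":0},{"x":1,"y":0,"z":-4.5,"turn":0},{"x":1,"y":0,"z":-4.5,"turn":0},{"x":0,"y":-3,"z":0,"turn":0}]' && python3 -m crank '[{"x":0,"y":-4.5,"z":0,"turn":0},{"x":0,"y":-4.5,"z":0,"turn":0},{"x":0,"y":-4.5,"z":0,"turn":0},{"x":0,"y":-4.5,"z":0,"turn":0},{"x":0,"y":-4.5,"z":0,"turn":0}]' && python3 -m crank '[{"x":0,"y":-4.5,"z":0,"turn":0},{"x":0,"y":-4.5,"z":0,"turn":0},{"x":0,"y":0,"z":0,"turn":0},{"x":0,"y":0,"z":0,"turn":0}]'; python3 -c "
from h import *
pr(); print(np.round(manip.state()['joint_pos'],3))
c=manip.camera_model('wrist');p,d=manip.grab_frame('wrist')
np.savez('w3.npz',p=p,d=d,**{k:np.array(v) for k,v in c.items()})
p=p[::-1,::-1]
cv2.imwrite('pics/w3.png',p[:,:,::-1])"
```

```text
time: 9.5
tool_pos: [0.4732, 0.1654, 0.1546]
tool_rot: [0.193, -0.028, 0.981, 0.004]
contact_force: [1.2, 0.4, -0.5]
gripper_width: 0.72
grasp_force: 65.9
time: 10.0
tool_pos: [0.4829, -0.0639, 0.1491]
tool_rot: [0.188, -0.026, 0.982, 0.001]
contact_force: [0.7, -0.2, -1.7]
gripper_width: 0.717
grasp_force: 65.9
time: 10.4
tool_pos: [0.4876, -0.1529, 0.1493]
tool_rot: [0.187, -0.024, 0.982, 0.001]
contact_force: [-0.1, 0.1, -2.2]
gripper_width: 0.717
grasp_force: 66.2
10.4 [ 0.4876 -0.1529  0.1493] [ 0.1872 -0.0244  0.982   0.0015] [-0.1  0.1 -2.2] 0.7174925347890857 66.18649831158109
[[-0.929 -0.048  0.368]
 [-0.047  0.999  0.012]
 [-0.368 -0.006 -0.93 ]]
[-0.565 -0.405  2.185  0.24   1.057 -2.272]
```

View pics/w3.png

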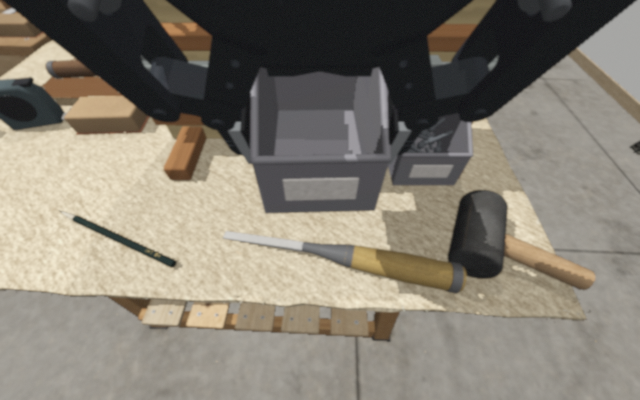

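The held bin is level. Its front rim runs (252,157)-(390,157), and the fixed bin's front rim runs (396,155)-(470,153). The fixed bin (front wall at rack x = -105.5, rim z = 90) gives a check on the rack's depth.

```bash
python3 - <<'E'
from h import *
f=np.load("w3.npz"); c={k:f[k] for k in("mtx","k1","world_to_cam")}; p=f["p"]; d=f["d"]; C=cloud(c,d)[::-1,::-1]; q=p[::-1,::-1]
fl=lambda a:[639,399]-np.array(a,float)
print("fixed rim z.09",np.round(plane(c,fl([[396,156],[470,153]]),.09),4).tolist())
print("held rim z.170",np.round(plane(c,fl([[253,157],[389,157]]),.17),4).tolist())
# depth of the front walls
a=C[160:178,405:412].reshape(-1,3); print("fixed front wall pts",np.round(np.median(a,0),4)); a=C[160:178,455:462].reshape(-1,3); print(np.round(np.median(a,0),4))
a=C[165:200,268:280].reshape(-1,3); b=C[165:200,360:370].reshape(-1,3); print("held front",np.round(np.median(a,0),4),np.round(np.median(b,0),4), np.round(np.percentile(C[160:175,300:340,2],97),3))
print("held rim z from depth",np.round(C[155:160,300:340].mean((1)),4).tolist())
# top: fixed bin/shelf front edge in top image, label sliver
g=np.load("top.npz"); print(g["p"][197:203,328:354:2].tolist()[2:5])
E
```

```text
fixed rim z.09 [[0.5524, -0.2168, 0.09], [0.5598, -0.2821, 0.09]]
held rim z.170 [[0.4614, -0.125, 0.17], [0.4647, -0.1853, 0.17]]
fixed front wall pts [ 0.5548 -0.2319  0.0729]
[ 0.5572 -0.2778  0.0731]
held front [ 0.4598 -0.1326  0.1555] [ 0.4635 -0.1765  0.1543] 0.17
held rim z from depth [[0.463, -0.1544, 0.1712], [0.4624, -0.1544, 0.1712], [0.4619, -0.1545, 0.1711], [0.4614, -0.1545, 0.1709], [0.4611, -0.1545, 0.1706]]
[[[141, 114, 77], [117, 86, 57], [117, 107, 91], [154, 151, 146], [154, 149, 146], [214, 212, 209], [211, 207, 205], [158, 157, 151], [188, 184, 180], [151, 143, 137], [141, 133, 129], [101, 89, 76], [202, 175, 141]], [[91, 72, 54], [100, 81, 63], [103, 97, 88], [139, 124, 110], [164, 147, 125], [184, 167, 146], [151, 132, 112], [181, 158, 132], [170, 148, 121], [201, 175, 139], [201, 176, 142], [190, 163, 128], [190, 166, 132]], [[219, 194, 158], [211, 185, 151], [212, 187, 154], [225, 203, 167], [201, 174, 141], [199, 173, 137], [208, 181, 150], [207, 181, 148], [217, 193, 157], [202, 176, 139], [195, 168, 135], [207, 181, 147], [199, 173, 138]]]
```

```bash
python3 -m crank '[{"x":1.03,"y":0,"z":2.6,"turn":0},{"x":1.03,"y":0,"z":2.6,"turn":0},{"x":-1.86,"y":0,"z":0.74,"turn":0},{"x":-1.86,"y":0,"z":0.74,"turn":0},{"x":-1.86,"y":0,"z":0.74,"turn":0}]' && python3 -m crank '[{"x":-1.12,"y":0,"z":0.44,"turn":0},{"x":-0.46,"y":0,"z":0.18,"turn":0},{"x":0,"y":0,"z":0,"turn":0}]'; python3 -c "
from h import *
pr(); print(np.round(manip.state()['joint_pos'],3))"
```

```text
time: 10.95
tool_pos: [0.5486, -0.147, 0.0929]
tool_rot: [0.187, -0.027, 0.982, 0.002]
contact_force: [0.9, 1.3, -0.1]
gripper_width: 0.718
grasp_force: 66.2
time: 11.25
tool_pos: [0.5653, -0.1477, 0.0936]
tool_rot: [0.187, -0.027, 0.982, 0.002]
contact_force: [0.4, -0.3, -1.5]
gripper_width: 0.716
grasp_force: 66.2
11.25 [ 0.5653 -0.1477  0.0936] [ 0.1874 -0.0265  0.9819  0.0015] [ 0.4 -0.3 -1.5] 0.7164073980883053 66.23068645829335
[[-0.928 -0.053  0.368]
 [-0.052  0.999  0.013]
 [-0.368 -0.007 -0.93 ]]
[-0.469 -0.128  2.065  0.232  0.885 -2.213]
```

```bash
python3 -m crank '[{"x":-0.28,"y":0,"z":0.11,"turn":0},{"x":-0.28,"y":0,"z":0.11,"turn":0},{"x":0,"y":0,"z":0,"turn":0}]'; python3 -m crank '[{"x":-0.19,"y":0,"z":0.074,"turn":0},{"x":0,"y":0,"z":0,"turn":0}]';  python3 -m crank '[{"x":-0.19,"y":0,"z":0.074,"turn":0},{"x":0,"y":0,"z":0,"turn":0}]'
```

```text
time: 11.55
tool_pos: [0.5712, -0.1486, 0.0938]
tool_rot: [0.188, -0.026, 0.982, 0.001]
contact_force: [0.1, 0.3, -1.2]
gripper_width: 0.72
grasp_force: 66.3
time: 11.75
tool_pos: [0.5733, -0.1485, 0.0937]
tool_rot: [0.188, -0.026, 0.982, 0.001]
contact_force: [0.5, -0.5, -2.1]
gripper_width: 0.719
grasp_force: 66.3
time: 11.95
tool_pos: [0.5753, -0.1483, 0.0936]
tool_rot: [0.188, -0.026, 0.982, 0.001]
contact_force: [-0.5, -0.9, -1.0]
gripper_width: 0.718
grasp_force: 66.3
```

```bash
for i in 1 2; do :; done; python3 -m crank '[{"x":-0.19,"y":0,"z":0.074,"turn":0},{"x":0,"y":0,"z":0,"turn":0}]' | grep -E "pos|force";  python3 -m crank '[{"x":-0.19,"y":0,"z":0.074,"turn":0},{"x":0,"y":0,"z":0,"turn":0}]'| grep -E "pos|force"; python3 -m crank '[{"x":-0.19,"y":0,"z":0.074,"turn":0},{"x":0,"y":0,"z":0,"turn":0}]'| grep -E "pos|force"
```

```text
tool_pos: [0.5757, -0.148, 0.0927]
contact_force: [-6.5, -0.5, -0.2]
grasp_force: 66.3
tool_pos: [0.5757, -0.148, 0.0923]
contact_force: [-24.8, -0.8, 11.4]
grasp_force: 67.5
tool_pos: [0.5763, -0.1478, 0.0911]
contact_force: [-27.5, -1.1, 11.0]
grasp_force: 66.8
```

```bash
python3 -m crank '[{"x":0.4,"y":0,"z":-0.16,"turn":0},{"x":0,"y":0,"z":0,"turn":0}]' | grep -E "pos|force";  python3 -m crank '[{"x":0.22,"y":0,"z":0.56,"turn":0},{"x":0.22,"y":0,"z":0.56,"turn":0},{"x":0,"y":0,"z":0,"turn":0}]'| grep -E "pos|force"; python3 -c "
from h import *
c=manip.camera_model('wrist');p,d=manip.grab_frame('wrist')
np.savez('w4.npz',p=p,d=d,**{k:np.array(v) for k,v in c.items()})
C=cloud(c,d)[::-1,::-1]
print('held rim',np.round(C[156:159,300:340].mean((1)),4).tolist())
p=p[::-1,::-1]
cv2.imwrite('pics/w4.png',p[:,:,::-1])"
```

```text
tool_pos: [0.5761, -0.1481, 0.0931]
contact_force: [-5.0, -0.2, -1.3]
grasp_force: 65.5
tool_pos: [0.5762, -0.1477, 0.0805]
contact_force: [-3.6, 0.4, -2.1]
grasp_force: 65.6
held rim [[0.5508, -0.1493, 0.1027], [0.5503, -0.1494, 0.1026], [0.55, -0.1494, 0.1023]]
```

View pics/w4.png

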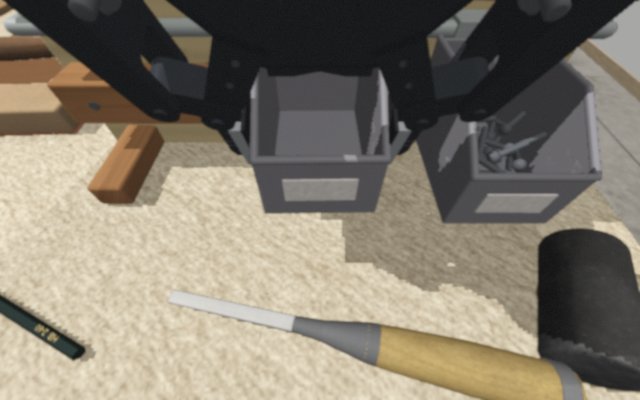

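The view shows the bin level against the batten, with the rail at row 25 on the left and the fixed bin's front rim at (430..600,180). No upward force so far, so I'll keep lowering.

```bash
python3 -m crank '[{"x":0.18,"y":0,"z":0.47,"turn":0},{"x":0.18,"y":0,"z":0.47,"turn":0},{"x":0,"y":0,"z":0,"turn":0}]'| grep -E "pos|force";python3 -m crank '[{"x":0.11,"y":0,"z":0.28,"turn":0},{"x":0,"y":0,"z":0,"turn":0}]'| grep -E "pos|force"
```

```text
tool_pos: [0.5761, -0.1477, 0.0705]
contact_force: [-7.5, 0.8, 0.5]
grasp_force: 66.0
tool_pos: [0.5759, -0.1477, 0.0686]
contact_force: [-17.0, 1.9, 8.4]
grasp_force: 67.2
```

```bash
python3 - <<'E'
from h import *
f=np.load("w1.npz"); c={k:f[k] for k in("mtx","k1","world_to_cam")}; p=f["p"]
cv2.imwrite("pics/w1l.png",cv2.resize(p[60:130,480:640,::-1],None,fx=5,fy=5,interpolation=cv2.INTER_CUBIC))
hsv=cv2.cvtColor(p,cv2.COLOR_RGB2HSV)
for v in range(84,102,2): print(v,"".join("#" if s<60 else "." for s in hsv[v,520:640,1]))
for v in(88,91,94): print(np.round(plane(c,np.array([[545.,v],[619,v]]),.271),4).tolist())
E
```

```text
84 ........................................................................................................................
86 ........................................................................................................................
88 ......................................#################################################################################.
90 ...................................#####################################################################################
92 ...............................########################################################################################.
94 ............................#####################################################################################.......
96 #######################..#######################################################################################.....##.
98 ########################################################################################################################
100 ########################################################################################################################
[[0.5799, 0.0156, 0.271], [0.5832, -0.0408, 0.271]]
[[0.5776, 0.0156, 0.271], [0.5808, -0.0406, 0.271]]
[[0.5752, 0.0157, 0.271], [0.5784, -0.0405, 0.271]]
```

View pics/w1l.png

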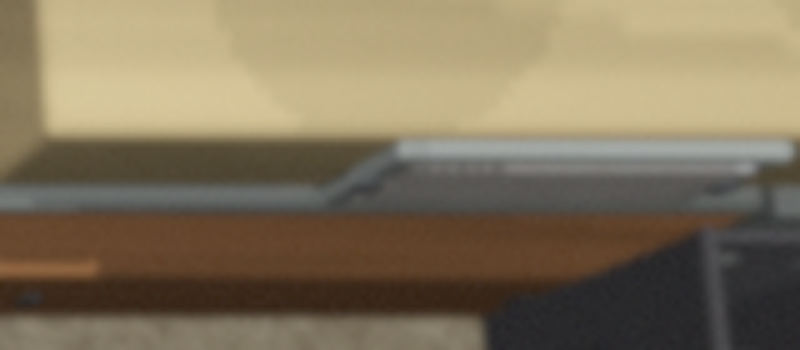

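The crop shows the label holder with its upper edge from crop (393,148) to (793,150), which is columns 558.6 to 638.6 at row 89.7.

```bash
python3 - <<'E'
from h import *
f=np.load("w1.npz"); c={k:f[k] for k in("mtx","k1","world_to_cam")}
print(np.round(plane(c,np.array([[558.6,89.7],[638.6,89.7]]),.279),4).tolist())
f=np.load("w4.npz"); c={k:f[k] for k in("mtx","k1","world_to_cam")}
print("held rim z.102",np.round(plane(c,[639,399]-np.array([[251.,157],[390,157]]),.1025),4).tolist())
pr()
E
```

```text
[[0.5747, 0.0124, 0.279], [0.578, -0.0461, 0.279]]
held rim z.102 [[0.5487, -0.1195, 0.1025], [0.5522, -0.1802, 0.1025]]
13.6 [ 0.5759 -0.1477  0.0686] [ 0.1857 -0.026   0.9823  0.0023] [-17.    1.9   8.4] 0.7130450045091419 67.21824556589127
[[-0.93  -0.052  0.365]
 [-0.05   0.999  0.014]
 [-0.365 -0.005 -0.931]]
```

```bash
python3 -m crank '[{"x":0.08,"y":0,"z":-0.2,"turn":0},{"x":0,"y":0,"z":0,"turn":0},{"x":0,"y":0,"z":0,"turn":0},{"x":0,"y":1.5,"z":0,"turn":0},{"x":0,"y":1.5,"z":0,"turn":0}]'| grep -E "pos|force";python3 -m crank '[{"x":0,"y":2,"z":0,"turn":0},{"x":0,"y":2,"z":0,"turn":0},{"x":0,"y":0,"z":0,"turn":0}]'| grep -E "pos|force"
```

```text
tool_pos: [0.5746, -0.1189, 0.0701]
contact_force: [-1.7, -1.2, -1.9]
grasp_force: 65.6
tool_pos: [0.5721, -0.0765, 0.0694]
contact_force: [-1.7, 1.0, -2.0]
grasp_force: 65.8
```

```bash
python3 -m crank '[{"x":0,"y":2,"z":0,"turn":0},{"x":0,"y":2,"z":0,"turn":0},{"x":0,"y":2,"z":0,"turn":0},{"x":0,"y":0,"z":0,"turn":0},{"x":0,"y":0,"z":0,"turn":0}]'| grep -E "pos|force"
```

```text
tool_pos: [0.5689, -0.0176, 0.0692]
contact_force: [-5.3, 5.1, 1.8]
grasp_force: 66.8
```

```bash
python3 -m crank '[{"x":0.03,"y":0,"z":0.1,"turn":0},{"x":0,"y":0,"z":0,"turn":0},{"x":0,"y":0,"z":0,"turn":0}]'| grep -E "pos|force";python3 -m crank '[{"x":0,"y":0,"z":0,"turn":0},{"x":0,"y":0,"z":0,"turn":0},{"x":0,"y":0,"z":0,"turn":0},{"x":0,"y":0,"z":0,"turn":0},{"x":0,"y":0,"z":0,"turn":0}]' 100| grep -E "pos|force|width"; python3 -m crank '[{"x":0,"y":0,"z":-1,"turn":0},{"x":0,"y":0,"z":-3,"turn":0},{"x":0,"y":0,"z":-4,"turn":0},{"x":0,"y":0,"z":-4,"turn":0},{"x":0,"y":0,"z":-4,"turn":0}]'| grep -E "pos|force|width|time";python3 -c "
from h import *
c=manip.camera_model('wrist');p,d=manip.grab_frame('wrist');pr()
np.savez('w5.npz',p=p,d=d,**{k:np.array(v) for k,v in c.items()})
p=p[::-1,::-1]
cv2.imwrite('pics/w5.png',p[:,:,::-1])"
```

```text
tool_pos: [0.5688, -0.0176, 0.0687]
contact_force: [-12.6, 6.8, 7.6]
grasp_force: 67.6
tool_pos: [0.5695, -0.0188, 0.0684]
contact_force: [-0.9, 0.0, -0.3]
gripper_width: 1.004
grasp_force: 0.0
time: 16.2
tool_pos: [0.5093, -0.0204, 0.2189]
contact_force: [1.2, -0.3, 0.8]
gripper_width: 1.006
grasp_force: 0.0
16.25 [ 0.5116 -0.021   0.2277] [ 1.938e-01 -2.610e-02  9.807e-01 -4.000e-04] [ 4.1 -0.4  4.6] 1.0015059523341396 0.0
[[-0.924 -0.051  0.38 ]
 [-0.051  0.999  0.009]
 [-0.38  -0.011 -0.925]]
```

View pics/w5.png

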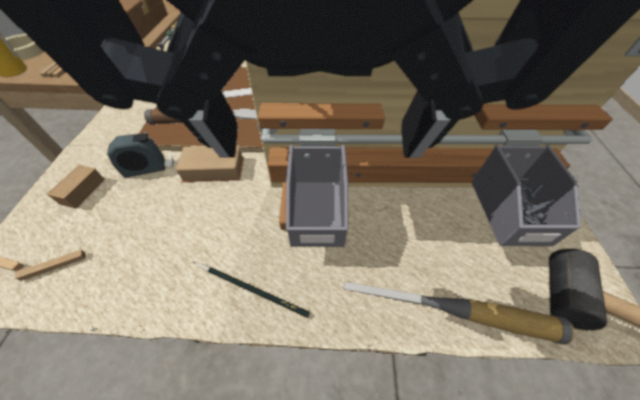

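The bin hangs on the rail between the label's columns, with the dowels at the left (0..85, 255..275). That was the last picture I may view, so I'll use numbers from here. I'll check the bin's centring, then take the tilt out for picking by pulling in toward the base.

```bash
python3 -m crank '[{"x":-0.9,"y":3.3,"z":-2.2,"turn":0},{"x":-0.9,"y":3.3,"z":-2.2,"turn":0},{"x":-0.9,"y":3.3,"z":-2.2,"turn":0},{"x":4.6,"y":0,"z":-1.9,"turn":0},{"x":4.6,"y":0,"z":-1.9,"turn":0}]'| grep -E "pos|force";python3 -m crank '[{"x":4.6,"y":0,"z":-1.9,"turn":0},{"x":4.6,"y":0,"z":-1.9,"turn":0},{"x":4.6,"y":0,"z":-1.9,"turn":0}]'| grep -E "pos|force";python3 -c "
from h import *
pr();print(np.round(manip.state()['joint_pos'],3))
f=np.load('w5.npz'); c={k:f[k] for k in('mtx','k1','world_to_cam')}
print('rim',np.round(plane(c,[639,399]-np.array([[289.,233],[347,233]]),.09),4).tolist())"
```

```text
tool_pos: [0.4056, 0.0749, 0.2894]
contact_force: [-1.5, 0.6, 0.3]
grasp_force: 0.0
tool_pos: [0.3286, 0.0918, 0.3025]
contact_force: [-0.2, -0.1, 0.7]
grasp_force: 0.0
17.05 [0.3286 0.0918 0.3025] [ 0.1595 -0.0232  0.9869 -0.0078] [-0.2 -0.1  0.7] 1.0004120444839508 0.0
[[-0.948 -0.043  0.315]
 [-0.048  0.999 -0.008]
 [-0.314 -0.023 -0.949]]
[ 0.081 -1.011  2.258 -0.033  1.576 -1.542]
rim [[0.5341, 0.0094, 0.09], [0.5372, -0.0476, 0.09]]
```

```bash
python3 -m crank '[{"x":4.7,"y":0,"z":-1.5,"turn":0},{"x":4.7,"y":0,"z":-1.5,"turn":0},{"x":4.7,"y":0,"z":-1.5,"turn":0},{"x":4.7,"y":0,"z":-1.2,"turn":0}]'| grep -E "pos|force";python3 -c "
from h import *
pr();print(np.round(manip.state()['joint_pos'],3))"
```

```text
tool_pos: [0.2444, 0.16, 0.3331]
contact_force: [0.9, -0.1, 0.3]
grasp_force: 0.0
17.45 [0.2444 0.16   0.3331] [ 0.1192 -0.0188  0.9921 -0.0338] [ 0.9 -0.1  0.3] 1.0017491486638201 0.0
[[-0.971 -0.029  0.238]
 [-0.045  0.997 -0.063]
 [-0.235 -0.072 -0.969]]
[ 0.484 -1.011  2.198 -0.17   1.767 -1.173]
```

```bash
python3 -m crank '[{"x":3,"y":-4,"z":0,"turn":0},{"x":3,"y":-4,"z":0,"turn":0},{"x":4,"y":-2,"z":-1,"turn":0},{"x":4.5,"y":-2,"z":-1,"turn":0}]'| grep -E "pos|force";python3 -c "
from h import *
pr();print(np.round(manip.state()['joint_pos'],3))"
```

```text
tool_pos: [0.2123, 0.1331, 0.3723]
contact_force: [-1.2, -0.0, 0.6]
grasp_force: 0.0
17.85 [0.2123 0.1331 0.3723] [ 0.0755 -0.0129  0.9947 -0.0678] [-1.2 -0.   0.6] 0.9982880524020776 0.0
[[-0.988 -0.015  0.152]
 [-0.036  0.99  -0.133]
 [-0.149 -0.137 -0.979]]
[ 0.473 -1.011  2.127 -0.203  1.942 -1.205]
```

```bash
python3 -m crank '[{"x":3.2,"y":3.6,"z":-0.2,"turn":0},{"x":3.2,"y":3.6,"z":-0.2,"turn":0}]'| grep -E "pos|force";python3 -c "
from h import *
pr();print(np.round(manip.state()['joint_pos'],3))"; python3 -m crank '[{"x":3.2,"y":3.6,"z":-0.2,"turn":0},{"x":3.2,"y":3.6,"z":-0.2,"turn":0}]'| grep -E "pos|force";python3 -c "
from h import *
pr();print(np.round(manip.state()['joint_pos'],3))"
```

```text
tool_pos: [0.1541, 0.1971, 0.3595]
contact_force: [0.8, 0.9, 1.3]
grasp_force: 0.0
18.05 [0.1541 0.1971 0.3595] [ 0.0774 -0.0119  0.9948 -0.0657] [0.8 0.9 1.3] 0.9981088342893459 0.0
[[-0.988 -0.013  0.156]
 [-0.034  0.991 -0.129]
 [-0.152 -0.132 -0.979]]
[ 0.836 -0.967  2.131 -0.22   1.959 -0.844]
tool_pos: [0.088, 0.2668, 0.3434]
contact_force: [0.9, 0.1, 0.8]
grasp_force: 0.0
18.25 [0.088  0.2668 0.3434] [ 0.0768 -0.0143  0.9948 -0.0655] [0.9 0.1 0.8] 0.998872613780372 0.0
[[-0.988 -0.018  0.155]
 [-0.039  0.991 -0.128]
 [-0.151 -0.133 -0.98 ]]
[ 1.179 -0.827  2.095 -0.206  1.927 -0.488]
```

```bash
python3 -m crank '[{"x":-3.52,"y":0.71,"z":2.89,"turn":0},{"x":-3.52,"y":0.71,"z":2.89,"turn":0},{"x":-3.52,"y":0.71,"z":2.89,"turn":0},{"x":-3.52,"y":0.71,"z":2.89,"turn":0},{"x":-3.52,"y":0.71,"z":2.89,"turn":0}]' 47| grep -E "pos|force";python3 -m crank '[{"x":-3.52,"y":0.71,"z":2.89,"turn":0},{"x":-3.52,"y":0.71,"z":2.89,"turn":0},{"x":-3.52,"y":0.71,"z":2.89,"turn":0},{"x":-3.52,"y":0.71,"z":2.89,"turn":0},{"x":-3.52,"y":0.71,"z":2.89,"turn":0}]'| grep -E "pos|force";python3 -m crank '[{"x":-3.52,"y":0.71,"z":2.89,"turn":0},{"x":0,"y":0,"z":0,"turn":0},{"x":0,"y":0,"z":0,"turn":0}]'| grep -E "pos|force"; python3 - <<'E'
from h import *
pr();print(np.round(manip.state()['joint_pos'],3))
c=manip.camera_model('wrist');p,d=manip.grab_frame('wrist')
cv2.imwrite('pics/w6.png',p[::-1,::-1,::-1])
np.savez('w6.npz',p=p,d=d,**{k:np.array(v) for k,v in c.items()})
hsv=cv2.cvtColor(p,cv2.COLOR_RGB2HSV); C=cloud(c,d); z=C[...,2]
m=((hsv[...,1]>90)&(C[...,0]>.47)&(C[...,0]<.58)&(C[...,1]>.25)&(C[...,1]<.44)&(z<.022)&(z>-.01)).astype(np.uint8)
for k in cv2.findContours(m,0,2)[0]:
    if cv2.contourArea(k)<150: continue
    m2=np.zeros_like(m); cv2.drawContours(m2,[k],-1,1,-1); v,u=np.nonzero(m2)
    Q=plane(c,np.c_[u,v],.006); r=cv2.minAreaRect(Q[:,:2].astype(np.float32)*1000); print(len(u),[np.round(a,1) for a in r],"dir",np.round(np.linalg.svd((Q-Q.mean(0))[:,:2],full_matrices=False)[2][0],3))
E
```

```text
tool_pos: [0.2863, 0.2893, 0.2225]
contact_force: [-0.1, -0.4, 0.8]
grasp_force: 0.0
tool_pos: [0.4822, 0.3122, 0.1022]
contact_force: [-0.1, 0.2, 0.6]
grasp_force: 0.0
tool_pos: [0.5194, 0.3162, 0.0774]
contact_force: [-0.7, 0.2, -0.2]
grasp_force: 0.0
19.55 [0.5194 0.3162 0.0774] [ 0.0746 -0.014   0.9948 -0.0677] [-0.7  0.2 -0.2] 0.4684247374096777 0.0
[[-0.988 -0.018  0.15 ]
 [-0.038  0.99  -0.133]
 [-0.147 -0.137 -0.98 ]]
[ 0.512  0.13   1.811 -0.21   1.142 -1.005]
1238 [array([525. , 382.7]), array([70.7, 11.6]), np.float64(77.7)] dir [-0.213 -0.977]
1022 [array([523.3, 309.3]), array([11.1, 70.4]), np.float64(29.3)] dir [ 0.489 -0.872]
```

```bash
python3 -m crank '[{"x":0,"y":0,"z":0,"turn":0.135},{"x":0,"y":0,"z":0,"turn":0.135},{"x":0,"y":0,"z":0,"turn":0.135},{"x":0,"y":0,"z":0,"turn":0.135},{"x":0,"y":0,"z":0,"turn":0.135}]'| grep -E "pos|force";python3 -m crank '[{"x":0,"y":0,"z":0,"turn":0.135},{"x":0,"y":0,"z":0,"turn":0.135},{"x":0,"y":0,"z":0,"turn":0.136},{"x":0.6,"y":-0.19,"z":2.7,"turn":0},{"x":0.55,"y":-0.16,"z":2.4,"turn":0}]'| grep -E "pos|force";python3 -m crank '[{"x":0.43,"y":-0.13,"z":1.9,"turn":0},{"x":0,"y":0,"z":0,"turn":0}]'| grep -E "pos|force|rot"
```

```text
tool_pos: [0.5193, 0.3177, 0.0818]
contact_force: [-0.1, 0.6, 0.1]
grasp_force: 0.0
tool_pos: [0.5196, 0.3197, 0.0299]
contact_force: [-0.1, -0.5, -1.0]
grasp_force: 0.0
tool_pos: [0.5161, 0.3183, 0.006]
tool_rot: [0.099, 0.499, 0.861, -0.019]
contact_force: [-0.5, -0.6, 0.1]
grasp_force: 0.0
```

```bash
python3 -m crank '[{"x":0,"y":0,"z":0.1,"turn":0},{"x":0,"y":0,"z":0,"turn":0},{"x":0,"y":0,"z":0,"turn":0},{"x":0,"y":0,"z":0,"turn":0},{"x":0,"y":0,"z":0,"turn":0}]' 0| grep -E "pos|force|width";python3 -m crank '[{"x":0,"y":0,"z":0,"turn":0},{"x":0,"y":0,"z":-2,"turn":0},{"x":0,"y":0,"z":-4,"turn":0},{"x":0,"y":0,"z":-4.5,"turn":0},{"x":0,"y":0,"z":-4.5,"turn":0}]'| grep -E "pos|force|width"; python3 -c "
from h import *
pr();print(np.round(manip.state()['joint_pos'],3))"
```

```text
tool_pos: [0.5198, 0.3195, 0.0085]
contact_force: [-3.6, -0.8, 6.8]
gripper_width: 0.072
grasp_force: 59.0
tool_pos: [0.4954, 0.3384, 0.1549]
contact_force: [0.9, 0.5, -0.6]
gripper_width: 0.071
grasp_force: 58.6
21.8 [0.4954 0.3384 0.1549] [ 0.0998  0.4995  0.8603 -0.0181] [ 0.9  0.5 -0.6] 0.07125313994998955 58.619472230784595
[[-0.481  0.863  0.154]
 [ 0.856  0.5   -0.131]
 [-0.19   0.069 -0.979]]
[ 0.565  0.029  1.778 -0.203  1.28   0.1  ]
```

```bash
python3 -m crank '[{"x":0,"y":0,"z":-5,"turn":-0.135},{"x":0,"y":0,"z":-5,"turn":-0.135},{"x":0,"y":0,"z":-5,"turn":-0.135},{"x":0,"y":0,"z":-5,"turn":-0.135},{"x":0,"y":0,"z":-5,"turn":-0.135}]'| grep -E "pos|force|width";python3 -m crank '[{"x":0,"y":0,"z":-5,"turn":-0.135},{"x":0,"y":0,"z":-5,"turn":-0.135},{"x":0,"y":0,"z":-5,"turn":-0.136},{"x":0,"y":-2,"z":-4.5,"turn":0},{"x":0,"y":-2,"z":-4.5,"turn":0}]'| grep -E "pos|force|width";python3 -m crank '[{"x":0.5,"y":-2,"z":-4.5,"turn":0},{"x":0.5,"y":-2,"z":-4.5,"turn":0},{"x":1,"y":-2,"z":-4.5,"turn":0},{"x":1,"y":-1,"z":-4.8,"turn":0}]'| grep -E "pos|force|width"; python3 -c "
from h import *
pr();print(np.round(manip.state()['joint_pos'],3))"
```

```text
tool_pos: [0.4568, 0.371, 0.4008]
contact_force: [0.7, 1.5, -0.6]
gripper_width: 0.072
grasp_force: 58.6
tool_pos: [0.4205, 0.3625, 0.6407]
contact_force: [0.6, -0.3, 0.5]
gripper_width: 0.07
grasp_force: 58.7
tool_pos: [0.3631, 0.3143, 0.8253]
contact_force: [0.6, 1.0, 1.5]
gripper_width: 0.066
grasp_force: 58.7
23.2 [0.3631 0.3143 0.8253] [ 0.0771 -0.0136  0.9947 -0.0661] [0.6 1.  1.5] 0.06603513741599541 58.70150692295283
[[-0.988 -0.017  0.155]
 [-0.037  0.991 -0.129]
 [-0.152 -0.134 -0.979]]
[ 0.674  0.073  0.558 -0.314  2.444 -1.172]
```

```bash
python3 -m crank '[{"x":1,"y":-1.5,"z":-4.6,"turn":0},{"x":1,"y":-1.5,"z":-4.6,"turn":0},{"x":1,"y":-1,"z":-4.6,"turn":0},{"x":1,"y":0,"z":-4.8,"turn":0},{"x":1,"y":0,"z":-4.8,"turn":0}]'| grep -E "pos|force|width"; python3 -c "
from h import *
pr();print(np.round(manip.state()['joint_pos'],3))"
```

```text
tool_pos: [0.2718, 0.2773, 0.9318]
contact_force: [0.2, -0.4, 0.2]
gripper_width: 0.068
grasp_force: 58.8
23.7 [0.2718 0.2773 0.9318] [ 0.1265 -0.0186  0.9905 -0.0505] [ 0.2 -0.4  0.2] 0.06792101366794012 58.81703324150294
[[-0.967 -0.024  0.252]
 [-0.05   0.994 -0.095]
 [-0.249 -0.105 -0.963]]
[ 0.781  0.138  0.21  -0.514  2.619 -1.297]
```

```bash
python3 -m crank '[{"x":1,"y":0,"z":-4.9,"turn":0},{"x":1,"y":0,"z":-4.9,"turn":0},{"x":1,"y":0,"z":-4.9,"turn":0},{"x":1,"y":0,"z":-4.9,"turn":0}]'| grep -E "pos|force|width"; python3 -c "
from h import *
pr();print(np.round(manip.state()['joint_pos'],3))"
```

```text
tool_pos: [0.1861, 0.2657, 0.9704]
contact_force: [0.3, 0.0, -0.1]
gripper_width: 0.07
grasp_force: 58.9
24.1 [0.1861 0.2657 0.9704] [ 0.1841 -0.0241  0.9821 -0.0317] [ 0.3  0.  -0.1] 0.06998432764342043 58.86052256450057
[[-0.931 -0.036  0.363]
 [-0.059  0.997 -0.053]
 [-0.36  -0.071 -0.93 ]]
[ 1.022  0.098  0.149 -0.744  2.62  -1.298]
```

```bash
python3 -m crank '[{"x":-0.17,"y":-1.17,"z":4.37,"turn":0},{"x":-0.17,"y":-1.17,"z":4.37,"turn":0},{"x":-0.17,"y":-1.17,"z":4.37,"turn":0},{"x":-0.17,"y":-1.17,"z":4.37,"turn":0},{"x":-0.17,"y":-1.17,"z":4.37,"turn":0}]'| grep -E "pos|force|width"; python3 -m crank '[{"x":-0.17,"y":-1.17,"z":4.37,"turn":0},{"x":-0.17,"y":-1.17,"z":4.37,"turn":0},{"x":-0.17,"y":-1.17,"z":4.37,"turn":0},{"x":-0.17,"y":-1.17,"z":4.37,"turn":0},{"x":-0.17,"y":-1.17,"z":4.37,"turn":0}]'| grep -E "pos|force|width";  python3 -m crank '[{"x":-0.17,"y":-1.17,"z":4.37,"turn":0},{"x":-0.17,"y":-1.17,"z":4.37,"turn":0},{"x":-0.17,"y":-1.17,"z":4.37,"turn":0},{"x":-0.17,"y":-1.17,"z":4.37,"turn":0},{"x":-0.17,"y":-1.17,"z":4.37,"turn":0}]'| grep -E "pos|force|width"; python3 -c "
from h import *
pr();print(np.round(manip.state()['joint_pos'],3))"
```

```text
tool_pos: [0.2701, 0.2016, 0.794]
contact_force: [0.2, -0.6, 1.0]
gripper_width: 0.067
grasp_force: 58.8
tool_pos: [0.3606, 0.1317, 0.5983]
contact_force: [1.4, 1.3, -1.0]
gripper_width: 0.07
grasp_force: 58.8
tool_pos: [0.4506, 0.0617, 0.4029]
contact_force: [0.5, -0.5, 0.8]
gripper_width: 0.069
grasp_force: 58.8
25.6 [0.4506 0.0617 0.4029] [ 0.1857 -0.0246  0.9817 -0.034 ] [ 0.5 -0.5  0.8] 0.06937760011806421 58.78675993066281
[[-0.93  -0.036  0.366]
 [-0.061  0.996 -0.058]
 [-0.363 -0.076 -0.929]]
[ 0.011 -0.662  1.934 -0.062  1.495 -1.617]
```

```bash
python3 -m crank '[{"x":-0.05,"y":-1.2,"z":4,"turn":0},{"x":-0.05,"y":-1.2,"z":4,"turn":0},{"x":-0.05,"y":-1.2,"z":4,"turn":0},{"x":-0.05,"y":-1.2,"z":4,"turn":0},{"x":-0.05,"y":-1.2,"z":4,"turn":0}]'| grep -E "pos|force|width";  python3 -m crank '[{"x":0,"y":0,"z":2.5,"turn":0},{"x":0,"y":0,"z":0,"turn":0}]'| grep -E "pos|force|width"; python3 - <<'E'
from h import *
pr()
c=manip.camera_model('wrist');p,d=manip.grab_frame('wrist')
np.savez('w7.npz',p=p,d=d,**{k:np.array(v) for k,v in c.items()})
cv2.imwrite('pics/w7.png',p[::-1,::-1,::-1])
C=cloud(c,d); z=C[...,2]; hsv=cv2.cvtColor(p,cv2.COLOR_RGB2HSV)
x,y=C[...,0],C[...,1]
# front wall face of the hung bin
m=(z>.055)&(z<.092)&(x>.52)&(x<.562)&(abs(y+.02)<.06)&(d>0)&(hsv[...,1]<70)
P=C[m]; print(m.sum(),"front x",np.median(P[:,0]),"y range",np.percentile(P[:,1],[1,50,99]),"zmax",np.percentile(P[:,2],99))
w=(hsv[...,1]>90)&(hsv[...,0]<25)&(z>.12)&(z<.24)&(x>.48)&(x<.62)&(abs(y+.012)<.03)&(d>0)
P=C[w]; print("dowel",w.sum()); 
if len(P): print(np.round(np.percentile(P,[2,50,98],axis=0),4))
E
```

```text
tool_pos: [0.5281, -0.009, 0.2233]
contact_force: [0.8, 0.4, -0.3]
gripper_width: 0.071
grasp_force: 58.8
tool_pos: [0.5349, -0.0101, 0.1962]
contact_force: [0.4, 0.7, -0.8]
gripper_width: 0.07
grasp_force: 58.8
26.3 [ 0.5349 -0.0101  0.1962] [ 0.1808 -0.0243  0.9826 -0.0333] [ 0.4  0.7 -0.8] 0.07013728726595975 58.75918594188988
[[-0.933 -0.036  0.357]
 [-0.06   0.997 -0.057]
 [-0.354 -0.074 -0.932]]
1306 front x 0.5422164462779003 y range [-0.04797578 -0.01851629  0.01272405] zmax 0.09153825892280153
dowel 1161
[[ 0.5111 -0.0158  0.187 ]
 [ 0.5293 -0.0107  0.1964]
 [ 0.5771 -0.0056  0.2268]]
```

```bash
python3 -m crank '[{"x":-0.1,"y":0,"z":3,"turn":0},{"x":-0.1,"y":0,"z":3,"turn":0},{"x":-0.1,"y":0,"z":2,"turn":0},{"x":0,"y":0,"z":0,"turn":0}]'| grep -E "pos|force|width";  python3 -m crank '[{"x":0,"y":0,"z":1.6,"turn":0},{"x":0,"y":0,"z":1.6,"turn":0},{"x":0,"y":0,"z":0,"turn":0}]'| grep -E "pos|force|width"
```

```text
tool_pos: [0.5698, -0.0143, 0.1286]
contact_force: [-1.0, -0.6, -0.3]
gripper_width: 0.066
grasp_force: 58.8
tool_pos: [0.5825, -0.0165, 0.1008]
contact_force: [-0.7, 0.3, 0.4]
gripper_width: 0.072
grasp_force: 58.8
```

```bash
python3 -m crank '[{"x":0.63,"y":0,"z":0.83,"turn":0},{"x":0,"y":0,"z":0,"turn":0}]'| grep -E "pos|force|width";  python3 -m crank '[{"x":0,"y":0,"z":0,"turn":0},{"x":0,"y":0,"z":0,"turn":0},{"x":0,"y":0,"z":0,"turn":0},{"x":0,"y":0,"z":0,"turn":0}]' 22| grep -E "pos|force|width"; python3 -m crank '[{"x":0,"y":0,"z":-2,"turn":0},{"x":0,"y":0,"z":-3,"turn":0},{"x":0,"y":0,"z":-4,"turn":0},{"x":0,"y":0,"z":-3,"turn":0},{"x":0,"y":0,"z":0,"turn":0}]'| grep -E "pos|force|width";python3 - <<'E'
from h import *
pr();print(np.round(manip.state()['joint_pos'],3))
c=manip.camera_model('wrist');p,d=manip.grab_frame('wrist')
np.savez('w8.npz',p=p,d=d,**{k:np.array(v) for k,v in c.items()})
cv2.imwrite('pics/w8.png',p[::-1,::-1,::-1])
C=cloud(c,d); x,y,z=np.moveaxis(C,2,0); hsv=cv2.cvtColor(p,cv2.COLOR_RGB2HSV)
m=(z>.055)&(z<.092)&(x>.52)&(x<.562)&(abs(y+.02)<.06)&(d>0)&(hsv[...,1]<70)
P=C[m]; print(m.sum(),"front x",np.median(P[:,0]),"y range",np.percentile(P[:,1],[1,50,99]),"zmax",np.percentile(P[:,2],99))
w=(hsv[...,1]>90)&(hsv[...,0]<25)&(z>.04)&(z<.24)&(x>.545)&(x<.635)&(abs(y+.016)<.03)&(d>0)
print("dowel",w.sum(),np.round(np.percentile(C[w],[2,50,98],axis=0),4))
E
```

```text
tool_pos: [0.5793, -0.0176, 0.0902]
contact_force: [0.2, -0.3, -0.8]
gripper_width: 0.069
grasp_force: 58.8
tool_pos: [0.5804, -0.0178, 0.0905]
contact_force: [-0.7, -0.3, 0.1]
gripper_width: 0.218
grasp_force: 0.0
tool_pos: [0.5383, -0.011, 0.208]
contact_force: [0.9, 1.6, 0.1]
gripper_width: 0.221
grasp_force: 0.0
28.15 [ 0.5383 -0.011   0.208 ] [ 0.191  -0.025   0.9806 -0.0353] [0.9 1.6 0.1] 0.22094514713618707 0.0
[[-0.926 -0.036  0.376]
 [-0.063  0.996 -0.06 ]
 [-0.373 -0.079 -0.925]]
[-1.590e-01 -4.070e-01  2.090e+00  1.000e-03  1.068e+00 -1.781e+00]
1249 front x 0.5423097597991117 y range [-0.04815488 -0.0189792   0.01282054] zmax 0.09138308979333246
dowel 320 [[ 0.5534 -0.0214  0.0593]
 [ 0.5904 -0.0173  0.0609]
 [ 0.6228 -0.0127  0.1548]]
```

Dowel 1 lies flat in the hanging bin (top at z 0.061, x 0.553-0.623), and the bin hasn't moved. I'll take the tilt out again for dowel 0.

```bash
python3 -m crank '[{"x":2,"y":-1,"z":-3.6,"turn":0},{"x":2.5,"y":-1,"z":-3.35,"turn":0},{"x":2.5,"y":-1,"z":-3.35,"turn":0},{"x":2.5,"y":-1,"z":-3.35,"turn":0},{"x":2.5,"y":-1,"z":-3.35,"turn":0}]'| grep -E "pos|force";python3 -m crank '[{"x":4.6,"y":-0.5,"z":-1.7,"turn":0},{"x":4.6,"y":-0.5,"z":-1.7,"turn":0},{"x":4.7,"y":0,"z":-1.5,"turn":0},{"x":4.7,"y":0,"z":-1.4,"turn":0},{"x":4.7,"y":0,"z":-1.3,"turn":0}]'| grep -E "pos|force";python3 -c "
from h import *
pr();print(np.round(manip.state()['joint_pos'],3))"
```

```text
tool_pos: [0.3626, -0.0579, 0.3184]
contact_force: [-0.2, -1.2, 1.4]
grasp_force: 0.0
tool_pos: [0.273, -0.145, 0.3543]
contact_force: [0.6, -0.1, -0.0]
grasp_force: 0.0
29.2 [ 0.273  -0.145   0.3543] [ 0.1284 -0.0283  0.9913 -0.0072] [ 0.6 -0.1 -0. ] 0.22258300571314607 0.0
[[-0.965 -0.054  0.255]
 [-0.058  0.998 -0.007]
 [-0.254 -0.021 -0.967]]
[-0.922 -1.008  2.162  0.207  1.818 -2.482]
```

```bash
python3 -m crank '[{"x":3,"y":4,"z":0,"turn":0},{"x":3,"y":4,"z":0,"turn":0},{"x":4,"y":2,"z":-1,"turn":0},{"x":4.5,"y":2,"z":-1,"turn":0}]'| grep -E "pos|force";python3 -c "
from h import *
pr();print(np.round(manip.state()['joint_pos'],3))"
```

```text
tool_pos: [0.2507, -0.1039, 0.3835]
contact_force: [-0.5, -0.4, 0.6]
grasp_force: 0.0
29.6 [ 0.2507 -0.1039  0.3835] [ 0.0793 -0.0319  0.9961  0.0201] [-0.5 -0.4  0.6] 0.21967285100544698 0.0
[[-0.985 -0.067  0.157]
 [-0.06   0.997  0.045]
 [-0.159  0.035 -0.987]]
[-0.83  -1.008  2.104  0.159  1.968 -2.398]
```

```bash
python3 -m crank '[{"x":4.5,"y":2,"z":-0.7,"turn":0},{"x":4.5,"y":2,"z":-0.7,"turn":0},{"x":4.5,"y":2,"z":-0.7,"turn":0},{"x":4.5,"y":2,"z":-0.7,"turn":0}]'| grep -E "pos|force";python3 -c "
from h import *
pr();print(np.round(manip.state()['joint_pos'],3))"
```

```text
tool_pos: [0.1729, -0.1208, 0.4467]
contact_force: [-0.0, -0.1, 0.1]
grasp_force: 0.0
30.0 [ 0.1729 -0.1208  0.4467] [ 0.0391 -0.035   0.9973  0.0505] [-0.  -0.1  0.1] 0.21901953636778815 0.0
[[-0.994 -0.074  0.074]
 [-0.066  0.992  0.104]
 [-0.081  0.098 -0.992]]
[-1.133 -1.008  1.991  0.14   2.216 -2.693]
```

```bash
python3 -m crank '[{"x":-2.34,"y":2.85,"z":2.94,"turn":0},{"x":-2.34,"y":2.85,"z":2.94,"turn":0},{"x":-2.34,"y":2.85,"z":2.94,"turn":0},{"x":-2.34,"y":2.85,"z":2.94,"turn":0},{"x":-2.34,"y":2.85,"z":2.94,"turn":0}]' 47 | grep -E "pos|force";python3 -m crank '[{"x":-2.34,"y":2.85,"z":2.94,"turn":0},{"x":-2.34,"y":2.85,"z":2.94,"turn":0},{"x":-2.34,"y":2.85,"z":2.94,"turn":0},{"x":-2.34,"y":2.85,"z":2.94,"turn":0},{"x":-2.34,"y":2.85,"z":2.94,"turn":0}]' | grep -E "pos|force";python3 -c "
from h import *
pr();print(np.round(manip.state()['joint_pos'],3))"
```

```text
tool_pos: [0.2958, 0.0313, 0.332]
contact_force: [0.8, -0.8, 0.7]
grasp_force: 0.0
tool_pos: [0.4113, 0.1961, 0.2084]
contact_force: [0.8, -0.6, 0.9]
grasp_force: 0.0
31.0 [0.4113 0.1961 0.2084] [ 0.035  -0.035   0.9975  0.0502] [ 0.8 -0.6  0.9] 0.46842830899303217 0.0
[[-0.995 -0.073  0.066]
 [-0.066  0.993  0.103]
 [-0.073  0.098 -0.992]]
[ 0.228 -0.439  2.08   0.086  1.413 -1.423]
```

```bash
python3 -m crank '[{"x":-2.27,"y":3.1,"z":3.06,"turn":0},{"x":-2.27,"y":3.1,"z":3.06,"turn":0},{"x":-2.27,"y":3.1,"z":3.06,"turn":0},{"x":-2.27,"y":3.1,"z":3.06,"turn":0},{"x":-2.27,"y":3.1,"z":3.06,"turn":0}]' | grep -E "pos|force";python3 -m crank '[{"x":0,"y":0,"z":0,"turn":-0.1426},{"x":0,"y":0,"z":0,"turn":-0.1426},{"x":0,"y":0,"z":0,"turn":-0.1426},{"x":0,"y":0,"z":0,"turn":-0.1426},{"x":0,"y":0,"z":0,"turn":-0.1426}]' | grep -E "pos|force";python3 -m crank '[{"x":0,"y":0,"z":0,"turn":-0.1426},{"x":0,"y":0,"z":0,"turn":-0.1426},{"x":0,"y":0,"z":0,"turn":-0.1426},{"x":0,"y":0,"z":0,"turn":-0.1426},{"x":0,"y":0,"z":0,"turn":0}]' | grep -E "pos|force"; python3 - <<'E'
from h import *
pr()
c=manip.camera_model('wrist');p,d=manip.grab_frame('wrist')
hsv=cv2.cvtColor(p,cv2.COLOR_RGB2HSV); C=cloud(c,d); z=C[...,2]
m=((hsv[...,1]>90)&(C[...,0]>.47)&(C[...,0]<.58)&(C[...,1]>.28)&(C[...,1]<.44)&(z<.022)&(z>-.01)).astype(np.uint8)
for k in cv2.findContours(m,0,2)[0]:
    if cv2.contourArea(k)<150: continue
    m2=np.zeros_like(m); cv2.drawContours(m2,[k],-1,1,-1); v,u=np.nonzero(m2)
    Q=plane(c,np.c_[u,v],.006); r=cv2.minAreaRect(Q[:,:2].astype(np.float32)*1000); D=np.linalg.svd((Q-Q.mean(0))[:,:2],full_matrices=False)[2][0]; print(len(u),[np.round(a,1) for a in r],"dir",np.round(D,3))
    if r[1][0]*r[1][1]>500:
        D=-D*np.sign(D[1]); s=manip.state(); t=np.r_[np.array(r[0])/1000+.01*D,.006]-s["tool_pos"]
        print("shift cm",np.round(100*rot(s["tool_rot"]).T@t,2))
E
```

```text
tool_pos: [0.5233, 0.3724, 0.0795]
contact_force: [-0.6, -0.6, 1.2]
grasp_force: 0.0
tool_pos: [0.5226, 0.3708, 0.0807]
contact_force: [-0.7, -0.5, 0.1]
grasp_force: 0.0
tool_pos: [0.5227, 0.3708, 0.0811]
contact_force: [-0.3, -0.2, -0.6]
grasp_force: 0.0
32.5 [0.5227 0.3708 0.0811] [ 0.0577 -0.6245  0.7787  0.0192] [-0.3 -0.2 -0.6] 0.4732804006524158 0.0
[[-0.213 -0.975  0.066]
 [-0.97   0.219  0.102]
 [-0.114 -0.042 -0.993]]
806 [array([526. , 381.7]), array([70.7,  8.6]), np.float64(78.1)] dir [-0.207 -0.978]
shift cm [0.73 0.23 7.5 ]
```

```bash
python3 -m crank '[{"x":0.3,"y":0.1,"z":3,"turn":0},{"x":0.3,"y":0.1,"z":3,"turn":0},{"x":0.15,"y":0,"z":1.6,"turn":0},{"x":0,"y":0,"z":0,"turn":0}]' | grep -E "pos|force";python3 -m crank '[{"x":0,"y":0,"z":0,"turn":0},{"x":0,"y":0,"z":0,"turn":0},{"x":0,"y":0,"z":0,"turn":0},{"x":0,"y":0,"z":0,"turn":0},{"x":0,"y":0,"z":0,"turn":0}]' 0| grep -E "pos|force|width";python3 -m crank '[{"x":0,"y":0,"z":0,"turn":0},{"x":0,"y":0,"z":-2,"turn":0},{"x":0,"y":0,"z":-4,"turn":0},{"x":0,"y":0,"z":-4.5,"turn":0},{"x":0,"y":0,"z":-4.5,"turn":0}]'| grep -E "pos|force|width"; python3 -c "
from h import *
pr();print(np.round(manip.state()['joint_pos'],3))"
```

```text
tool_pos: [0.5227, 0.3709, 0.003]
contact_force: [-0.6, 0.7, -0.5]
grasp_force: 0.0
tool_pos: [0.5265, 0.3731, 0.0091]
contact_force: [-1.1, -1.3, 6.4]
gripper_width: 0.061
grasp_force: 60.1
tool_pos: [0.5142, 0.3563, 0.1568]
contact_force: [0.7, 0.4, 0.5]
gripper_width: 0.062
grasp_force: 58.7
33.95 [0.5142 0.3563 0.1568] [ 0.0587 -0.6246  0.7785  0.0188] [0.7 0.4 0.5] 0.061996587865535226 58.677588463215216
[[-0.213 -0.975  0.068]
 [-0.97   0.219  0.103]
 [-0.115 -0.044 -0.992]]
[ 0.459  0.038  1.759  0.066  1.239 -2.482]
```

```bash
python3 -m crank '[{"x":0,"y":0,"z":-5,"turn":0.1426},{"x":0,"y":0,"z":-5,"turn":0.1426},{"x":0,"y":0,"z":-5,"turn":0.1426},{"x":0,"y":0,"z":-5,"turn":0.1426},{"x":0,"y":0,"z":-5,"turn":0.1426}]'| grep -E "pos|force|width";python3 -m crank '[{"x":0,"y":0,"z":-5,"turn":0.1426},{"x":0,"y":0,"z":-5,"turn":0.1426},{"x":0,"y":0,"z":-5,"turn":0.1426},{"x":0,"y":0,"z":-5,"turn":0.1426},{"x":1.39,"y":-3.4,"z":-3,"turn":0}]'| grep -E "pos|force|width";python3 -m crank '[{"x":1.39,"y":-3.4,"z":-3,"turn":0},{"x":1.39,"y":-3.4,"z":-3,"turn":0},{"x":1.39,"y":-3.4,"z":-3,"turn":0},{"x":1.39,"y":-3.4,"z":-3,"turn":0},{"x":1.39,"y":-3.4,"z":-3,"turn":0}]'| grep -E "pos|force|width";python3 -m crank '[{"x":1.39,"y":-3.4,"z":-3,"turn":0},{"x":1.39,"y":-3.4,"z":-3,"turn":0},{"x":1.39,"y":-3.4,"z":-3,"turn":0}]'| grep -E "pos|force|width"; python3 -c "
from h import *
pr();print(np.round(manip.state()['joint_pos'],3))"
```

```text
tool_pos: [0.4971, 0.3304, 0.4059]
contact_force: [1.4, -0.3, -0.6]
gripper_width: 0.066
grasp_force: 59.0
tool_pos: [0.4707, 0.2736, 0.6308]
contact_force: [0.5, -1.8, -0.3]
gripper_width: 0.061
grasp_force: 59.0
tool_pos: [0.4021, 0.0825, 0.7557]
contact_force: [0.4, 0.4, -0.4]
gripper_width: 0.062
grasp_force: 58.9
tool_pos: [0.3616, -0.0305, 0.8319]
contact_force: [0.6, 0.4, -0.1]
gripper_width: 0.061
grasp_force: 58.9
35.75 [ 0.3616 -0.0305  0.8319] [ 0.0367 -0.0345  0.9975  0.0503] [ 0.6  0.4 -0.1] 0.06125233396575802 58.94367171495105
[[-0.995 -0.073  0.07 ]
 [-0.065  0.993  0.103]
 [-0.077  0.098 -0.992]]
[-0.387 -0.191  0.783  0.208  2.513 -1.856]
```

```bash
python3 -m crank '[{"x":0.5,"y":0,"z":-4.9,"turn":0},{"x":0.5,"y":0,"z":-4.9,"turn":0},{"x":0.7,"y":0,"z":-4.9,"turn":0},{"x":0.7,"y":0,"z":-4.9,"turn":0},{"x":0.7,"y":0,"z":-4.9,"turn":0}]'| grep -E "pos|force|width"; python3 -c "
from h import *
pr();print(np.round(manip.state()['joint_pos'],3))";python3 -m crank '[{"x":1,"y":0,"z":-4.9,"turn":0},{"x":1,"y":0,"z":-4.9,"turn":0},{"x":1,"y":0,"z":-4.9,"turn":0}]'| grep -E "pos|force|width"; python3 -c "
from h import *
pr();print(np.round(manip.state()['joint_pos'],3))"
```

```text
tool_pos: [0.3262, -0.0394, 0.9332]
contact_force: [0.6, 0.2, -0.1]
gripper_width: 0.064
grasp_force: 58.7
36.25 [ 0.3262 -0.0394  0.9332] [ 0.1082 -0.0298  0.9931  0.0332] [ 0.6  0.2 -0.1] 0.06422267595047582 58.714080652353005
[[-0.975 -0.066  0.213]
 [-0.052  0.996  0.072]
 [-0.217  0.059 -0.974]]
[-0.495 -0.075  0.417  0.336  2.619 -1.818]
tool_pos: [0.2836, -0.0379, 0.9652]
contact_force: [0.6, -0.4, -0.2]
gripper_width: 0.063
grasp_force: 58.8
36.55 [ 0.2836 -0.0379  0.9652] [ 0.1593 -0.0268  0.9867  0.0199] [ 0.6 -0.4 -0.2] 0.0627567116788147 58.759300970959885
[[-0.948 -0.059  0.313]
 [-0.046  0.998  0.048]
 [-0.315  0.031 -0.948]]
[-0.63  -0.12   0.363  0.464  2.619 -1.82 ]
```

```bash
python3 -m crank '[{"x":1,"y":0,"z":-4.9,"turn":0},{"x":1,"y":0,"z":-4.9,"turn":0}]'| grep -E "pos|force|width"; python3 - <<'E'
from h import *
s=manip.state(); pr();print(np.round(s['joint_pos'],3))
Rt=rot(s["tool_rot"]); z=Rt[:,2]
F=np.array([.579,-.0178,.091]); P=F-.10*z
print("to pre",np.round(100*Rt.T@(P-s["tool_pos"]),1), P)
E
```

```text
tool_pos: [0.2552, -0.0338, 0.9839]
contact_force: [-0.5, 0.4, -0.6]
gripper_width: 0.062
grasp_force: 58.8
36.75 [ 0.2552 -0.0338  0.9839] [ 0.1926 -0.0246  0.9809  0.0102] [-0.5  0.4 -0.6] 0.06221658255660859 58.77111426223564
[[-0.925 -0.052  0.377]
 [-0.044  0.999  0.03 ]
 [-0.378  0.011 -0.926]]
[-0.771 -0.155  0.333  0.606  2.619 -1.813]
to pre [ 3.8 -1.  84.9] [ 0.54126596 -0.02075172  0.18356041]
```

```bash
python3 -m crank '[{"x":0.21,"y":-0.05,"z":4.7,"turn":0},{"x":0.21,"y":-0.05,"z":4.7,"turn":0},{"x":0.21,"y":-0.05,"z":4.7,"turn":0},{"x":0.21,"y":-0.05,"z":4.7,"turn":0},{"x":0.21,"y":-0.05,"z":4.7,"turn":0}]'| grep -E "pos|force"; python3 -m crank '[{"x":0.21,"y":-0.05,"z":4.7,"turn":0},{"x":0.21,"y":-0.05,"z":4.7,"turn":0},{"x":0.21,"y":-0.05,"z":4.7,"turn":0},{"x":0.21,"y":-0.05,"z":4.7,"turn":0},{"x":0.21,"y":-0.05,"z":4.7,"turn":0}]'| grep -E "pos|force"; python3 -m crank '[{"x":0.21,"y":-0.05,"z":4.7,"turn":0},{"x":0.21,"y":-0.05,"z":4.7,"turn":0},{"x":0.21,"y":-0.05,"z":4.7,"turn":0},{"x":0.21,"y":-0.05,"z":4.7,"turn":0},{"x":0.21,"y":-0.05,"z":4.7,"turn":0}]'| grep -E "pos|force";python3 - <<'E'
from h import *
s=manip.state(); pr();print(np.round(s['joint_pos'],3))
Rt=rot(s["tool_rot"]); z=Rt[:,2]
F=np.array([.579,-.0178,.091]); P=F-.10*z
print("to pre",np.round(100*Rt.T@(P-s["tool_pos"]),1), P)
E
```

```text
tool_pos: [0.3327, -0.0294, 0.7691]
contact_force: [0.1, 1.1, 0.4]
grasp_force: 58.7
tool_pos: [0.4119, -0.0247, 0.5475]
contact_force: [0.9, 0.3, -0.1]
grasp_force: 58.7
tool_pos: [0.4909, -0.0201, 0.3261]
contact_force: [0.8, 0.0, 0.3]
grasp_force: 58.7
38.25 [ 0.4909 -0.0201  0.3261] [ 0.1926 -0.0241  0.9809  0.0118] [0.8 0.  0.3] 0.06012241728838582 58.698997462315674
[[-0.925 -0.052  0.377]
 [-0.043  0.999  0.032]
 [-0.378  0.014 -0.926]]
[-0.269 -0.592  2.019  0.135  1.351 -1.894]
to pre [ 0.7 -0.6 15.1] [ 0.54126595 -0.02103795  0.18355083]
```

```bash
python3 -m crank '[{"x":0.2,"y":-0.1,"z":4,"turn":0},{"x":0.2,"y":-0.1,"z":4,"turn":0},{"x":0.2,"y":-0.1,"z":4,"turn":0},{"x":0,"y":0,"z":2,"turn":0},{"x":0,"y":0,"z":0,"turn":0}]'| grep -E "pos|force"; python3 - <<'E'
from h import *
s=manip.state()
c=manip.camera_model('wrist');p,d=manip.grab_frame('wrist')
C=cloud(c,d); x,y,z=np.moveaxis(C,2,0); hsv=cv2.cvtColor(p,cv2.COLOR_RGB2HSV)
m=(z>.055)&(z<.092)&(x>.52)&(x<.562)&(abs(y+.02)<.06)&(d>0)&(hsv[...,1]<70)
P=C[m]; print(m.sum(),"front x",np.median(P[:,0]),"y",np.percentile(P[:,1],[1,50,99]))
w=(hsv[...,1]>90)&(hsv[...,0]<25)&(z>.12)&(z<.24)&(x>.48)&(x<.62)&(abs(y+.018)<.03)&(d>0)
print("dowel",w.sum(),np.round(np.percentile(C[w],[2,50,98],axis=0),4))
Rt=rot(s["tool_rot"])
print("to drop",np.round(100*Rt.T@(np.array([.579,-.0168,.091])-s["tool_pos"]),2),s["tool_pos"])
E
```

```text
tool_pos: [0.536, -0.0183, 0.1911]
contact_force: [-0.8, -0.5, -0.5]
grasp_force: 58.7
1427 front x 0.5422762149588125 y [-0.04821929 -0.01789858  0.01274152]
dowel 1266 [[ 0.5125 -0.0238  0.1787]
 [ 0.5335 -0.0184  0.1927]
 [ 0.578  -0.0134  0.2273]]
to drop [-0.29 -0.24 10.89] [ 0.53597016 -0.01825492  0.1911008 ]
```

Dowel 0 is held the same way as the first one, and the bin is unchanged. Lowering and releasing.

```bash
python3 -m crank '[{"x":-0.1,"y":-0.1,"z":3,"turn":0},{"x":-0.1,"y":-0.1,"z":3,"turn":0},{"x":-0.05,"y":0,"z":2,"turn":0},{"x":0,"y":0,"z":1.5,"turn":0},{"x":0,"y":0,"z":0,"turn":0}]'| grep -E "pos|force|width";  python3 -m crank '[{"x":0,"y":0,"z":1.2,"turn":0},{"x":0,"y":0,"z":0,"turn":0}]'| grep -E "pos|force|width"; python3 -m crank '[{"x":0,"y":0,"z":0,"turn":0},{"x":0,"y":0,"z":0,"turn":0},{"x":0,"y":0,"z":0,"turn":0},{"x":0,"y":0,"z":0,"turn":0}]' 22| grep -E "pos|force|width"; python3 -m crank '[{"x":0,"y":0,"z":-2,"turn":0},{"x":0,"y":0,"z":-3,"turn":0},{"x":0,"y":0,"z":-4,"turn":0},{"x":0,"y":0,"z":-3,"turn":0},{"x":0,"y":0,"z":0,"turn":0}]'| grep -E "pos|force|width";python3 - <<'E'
from h import *
pr()
c=manip.camera_model('wrist');p,d=manip.grab_frame('wrist')
C=cloud(c,d); x,y,z=np.moveaxis(C,2,0); hsv=cv2.cvtColor(p,cv2.COLOR_RGB2HSV)
m=(z>.055)&(z<.092)&(x>.52)&(x<.562)&(abs(y+.02)<.06)&(d>0)&(hsv[...,1]<70)
P=C[m]; print(m.sum(),"front x",np.median(P[:,0]),"y range",np.percentile(P[:,1],[1,50,99]),"zmax",np.percentile(P[:,2],99))
w=((hsv[...,1]>90)&(hsv[...,0]<25)&(z>.04)&(z<.13)&(x>.545)&(x<.635)&(abs(y+.016)<.03)&(d>0)).astype(np.uint8)
for k in cv2.findContours(w,0,2)[0]:
    m2=np.zeros_like(w); cv2.drawContours(m2,[k],-1,1,-1); Q=C[m2>0]
    if len(Q)>40: print("wood",len(Q),np.round(np.percentile(Q,[2,50,98],axis=0),4).tolist())
E
```

```text
tool_pos: [0.5763, -0.0177, 0.1091]
contact_force: [-0.7, -0.2, -1.0]
gripper_width: 0.065
grasp_force: 58.7
tool_pos: [0.5812, -0.0174, 0.0985]
contact_force: [-0.6, 0.9, -0.4]
gripper_width: 0.057
grasp_force: 58.7
tool_pos: [0.5811, -0.0173, 0.0985]
contact_force: [0.1, -0.1, 0.3]
gripper_width: 0.224
grasp_force: 0.0
tool_pos: [0.5377, -0.0219, 0.2156]
contact_force: [1.1, 0.7, 1.3]
gripper_width: 0.222
grasp_force: 0.0
40.4 [ 0.5377 -0.0219  0.2156] [ 0.1974 -0.0241  0.98    0.0106] [1.1 0.7 1.3] 0.221598704520113 0.0
[[-0.921 -0.052  0.386]
 [-0.043  0.999  0.03 ]
 [-0.387  0.011 -0.922]]
1210 front x 0.5422940135010184 y range [-0.04814213 -0.01727719  0.01260148] zmax 0.09120544895496258
wood 415 [[0.5587, -0.022, 0.0673], [0.5901, -0.0174, 0.0708], [0.6259, -0.0131, 0.0724]]
```

```bash
python3 -m crank '[{"x":0,"y":0,"z":-3,"turn":0},{"x":0,"y":0,"z":0,"turn":0},{"x":0,"y":0,"z":0,"turn":0}]'| grep -E "time|force"; python3 -c "
from plant import manip; print(manip.job_done())"
```

```text
time: 40.75
contact_force: [-0.5, -0.3, 0.2]
grasp_force: 0.0
the job is handed in; nothing more can be done
None
```

I handed the job in at about 41 s: by my last camera measurements the bin hangs level and centred below the free label with both dowels in it (dowel 0 on top of dowel 1), and no verdict came back.

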